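# Load the spring balance arm

## Robot

A 6-joint arm with a two-finger parallel gripper is mounted at the origin on a cart in front of the work surface, level with it; the furniture and walls round the work are solid. World frame = base frame: x ahead of the robot, y to its left, z up, the work surface at z = 0. Lengths are in mm, angles in rad, forces in N, time in s.
With the tool pointing down it reaches from about 325 to 900 mm from the base axis. Payload 6.1 kg.
Tool frame: the origin (TCP) lies at the very end of the fingers, on their centre line; the grasp point (between the pads) lies 19 mm behind it; y points along the fingers, x is the direction in which the jaws open and shut, and the axes are right-handed (so a half turn about y gives the same grasp; the last joint's range is limited). The gripper opens to 85 mm and grips with 20 to 120 N. Pads are 22 mm wide; open, the fingers measure 114 mm over their backs; the gripper's body (76 mm by 85 mm) begins 54 mm behind the grasp point. The pads swing forward as they close: fully open they stand 13 mm farther back than shut.
Start: joints at [-1.245, 0.22, 1.526, -0, 1.395, -0.126], TCP at [272.858, -562.285, 231.3] pointing down, gripper open.
Joint ranges: [-2.98, 2.98], [-0.91, 2.08], [0.09, 2.57], [-1.24, 4.39], [0.2, 2.65], [-2.68, 2.68]. Speed limits (rad/s): [2.57, 2.57, 3.01, 3.14, 3.14, 3.14].

## Interface

Orientations are given as a 3x3 rotation matrix whose columns are the frame's x, y, z axes.
In Python, from station import env gives the robot as it stands.
- The arm moves only by the tool carry_out, never from a script. Its argument "targets" is a list of rows, each an object with "jaw": the opening, from 0 (shut) to 1 (fully open); "travel": the shift along the tool's x, y, z in m, a list of three; "delta_rot": the turn, a rotation vector about the tool's x, y, z in degrees, a list of three. In form: [{"jaw": jaw, "travel": [dx, dy, dz], "delta_rot": [ax, ay, az]}, ...]. A call has 1 to 20 rows; each row shifts and turns the pose as measured when the row begins, along the tool's axes as they then stand; what a row does not reach is not made up. A row lasts 1/12 s, in which the tool goes at most 41.7 mm and 7.16 degrees, less where a joint would pass 70% of its speed; a pose out of reach is approached as far as the arm can. A call is refused whole if a number of a shift passes 0.0417 or a number of a turn 7.16, either way. A call with a gripper value outside its range is refused whole. The fingers move at their own pace and stop on an object; the grip force is fixed at half the most. Time passes only in rows, so rows that do not move let the fingers close. It gives the time, the measured TCP pose, the force and the opening at its end, in the units of the state.
- env.get_state(): the state, without advancing time (a new reading comes with each control period).
- env.camera(name): name is "scene" or "side" or "wrist"; returns the picture (384x512x3 uint8, red, green, blue); there is no depth.
- env.get_calibration(name): a dict with "fovy" (degrees; the focal length in pixels is half the picture's height over the tangent of half this angle, whatever the lens; pixels are square), "cx", "cy" (the principal point, pixels), "k1" (the pictures are not rectified: a ray, as slopes to the right and down, at radius r is drawn at 1 + k1 r^2 times it, then the intrinsics apply), "pose" (4x4, takes a point from camera to world coordinates). Camera axes: x right, y down, z forward; pixel columns grow to the right and rows downward; lengths in mm; the calibration is good to about 2 mm. A picture is of the moment at which its call begins: read the wrist's pose just before it. get_calibration takes no time and is no camera call; for the wrist camera it gives the pose at the moment of the call.
- env.sign_off(): hands the job in, once; it reports no verdict.
Trained networks look in the newest picture that a camera, given by its name, has taken for a name from the list of things; names that differ only in an ending like _2 or _b are one class to them, and where a whole thing is asked for, a point or a joint stands for the part that bears it (a point fixed in the world has none). Each returns a list of dicts, best first, with "p" (0 to 1); they miss things now and then, are a little off and sometimes report something else, mostly with a low value. They report only what shows in the picture. A call takes as long as a camera call. They do not tell look-alikes from the thing itself.
- env.masks_of(camera, label): "mask" (384x512 bool, what is visible of it) and "rect" ([left, top, right, bottom] in pixels, round what is visible of it).
The state is a dict: "time_s": time; "joint_pos": joint angles; "dq": joint speeds; "joint_efforts": joint torques, N m; "eef_pos": TCP position; "ee_rot": TCP orientation; "force": force on the tool from outside, world axes, zero at the start; "wrist_torque": the same for the moment, N m; "gripper_width": opening from 0.0 (shut) to 1.0 (fully open).
Only numpy, scipy, OpenCV 4.12 (cv2) and the standard library are available. Lean on these libraries where they do the work, as an engineer would, in place of code of your own. Each camera call takes 0.05 s, during which the arm holds its last target.

## Task

Hang the small metal pail by its two side pins in the notches of the fork on the sprung balance arm, lowering it so the arm sinks smoothly, and let go only once the arm has settled under the weight. Then stand the larger of the two stemmed ball weights inside the hanging pail, lowering it gently so the arm again never drops or springs suddenly, and leave it all hanging still. Leave the smaller weight alone, and do not tip the pail over.

Things in the scene. Friction and masses are not known exactly. Their poses are not given: they have to be found in the camera images.
- balance_stand: Fixed metal stand: grey base plate 120 x 130 x 16 mm, post, arm pivot 180 mm above the table. Origin on the table under the pivot. The arm points along its own -y axis; the pivot axis is parallel to its x axis. A white scale plate beside the pivot reaches 235 mm high. The arm: a 14 x 10 mm beam that forks in a cross bar 95 mm before the seat into two prongs of 10 x 10 mm, gap between them 88 mm.
- balance_arm (a joint): Hinge of the arm, rad. 0 = unloaded rest, arm tilted 0.25 rad upward; grows as the free end sinks (0.25 = level); stop at 0.85. A spring of 2.2 Nm/rad (about 45 N/m at the seat), damped, carries the load: 100 g on the fork sinks it by about 22 mm, the pail alone 43 to 67 mm, the large weight a further 33 to 53 mm; it settles in about 1 s.
- yoke_seat (a point): Midpoint between the fork's two notches, where the middle of the pin line lies when seated: 220 mm from the pivot, about 243 mm above the table when unloaded. Prong centres are 49 mm to either side; each has a V notch open upward (ears 20 mm high, about 24 mm apart at the top; seat 10 mm above the prong's centre line). Its x axis runs from notch to notch, its -y axis out along the arm.
- pail: Loose open aluminium pail, outside diameter 66, height 90, wall 3, floor 5 mm; 0.20 to 0.31 kg. Origin at the centre of its underside, z up. Two 8 mm pins stick out along +x and -x, 72 mm above the underside, to 63.5 mm from the centre; 16 mm collars at the wall (to 36.5 mm) and end discs (from 59.5 mm), prongs go between. Either pin fits either notch. Grip across the outside along its y axis.
- pail_pins (a point): Centre of the pail on the line of the two pins, 72 mm above the underside; axes as the pail's.
- large_bob: Loose steel weight: a ball of 46 mm diameter with a flat foot (25 mm diameter) and a straight upright stem of 12 mm diameter, total height 145 mm, 0.16 to 0.24 kg. Origin at the centre of the foot, z up the stem. Stands on its foot. Its stem reaches 60 mm above the rim when it stands in the pail.
- pail_floor (a point): Centre of the pail's inner floor, 5 mm above its underside.
- small_bob: Loose steel weight of the same kind, smaller: ball 32 mm diameter, total height 110 mm, stem 12 mm. Origin at the centre of the foot. Bystander, not to be moved.
Not all that is in view belongs to the job. What is shaped like the large_bob but green or yellow is not meant.

How it is judged:
By the outcome, as a careful person would: the job done as asked, in the order asked, and still so for the second after the job is handed in, with the robot touching nothing.
It also fails if it takes over 69 s, if anything falls off the work surface, if the arm or the gripper's body presses on something with over 40 N, if the wrist force passes 120 N, or if a joint passes its speed limit or range.

## Working session

There is one attempt and no reset: what is moved stays moved. The work goes in short steps, Python scripts to look and compute and a tool call to move; the robot and the scene stay as the last step left them, time stands still between calls to the robot, and variables do not carry over. Pictures are saved under pics/ and viewed, and the job is handed in when it is done.

Besides the shell and the picture viewer there is one more tool, called after ">>>" by a JSON object that holds its "api" and its "payload", one argument or row to a line. carry_out: Moves the arm, as the interface text tells. Its arguments: {"type":"object","properties":{"targets":{"type":"array"}},"required":["targets"]}

```bash
ls; mkdir -p pics
python3 - <<'E'
from station import env
import cv2,numpy as np
s=env.get_state()
for k in s: print(k,np.round(s[k],3).tolist())
for n in ["scene","side","wrist"]:
    im=env.camera(n); cv2.imwrite(f"pics/{n}0.png",im[:,:,::-1])
    c=env.get_calibration(n); print(n,c['fovy'],c['cx'],c['cy'],c['k1']); print(np.round(c['pose'],3).tolist())
E
```

```text
pics
time_s 0.0
joint_pos [-1.245, 0.221, 1.528, -0.0, 1.395, -0.126]
dq [-0.001, 0.0, -0.001, -0.001, -0.001, -0.001]
joint_efforts [0.001, -49.691, -38.939, -0.0, 0.011, 0.0]
eef_pos [272.654, -561.708, 230.17]
ee_rot [[0.437, -0.001, 0.9], [-0.9, 0.002, 0.437], [-0.002, -1.0, 0.0]]
force [-0.258, 0.289, -0.208]
wrist_torque [0.052, -0.058, -0.028]
gripper_width 1.001
scene 53.684832668246884 253.41042394889672 188.67795678139572 -0.12953717418781296
[[0.522, -0.402, 0.753, -363.691], [-0.853, -0.253, 0.456, -525.871], [0.007, -0.88, -0.475, 727.434], [0.0, 0.0, 0.0, 1.0]]
side 53.84632531977761 254.79539300797026 195.2294219557247 -0.12651761722242078
[[0.999, 0.011, 0.039, 494.022], [-0.032, -0.375, 0.926, -1088.574], [0.025, -0.927, -0.374, 614.871], [0.0, 0.0, 0.0, 1.0]]
wrist 58.77490239725015 256.22305683780434 193.1246477267457 -0.076334530334886
[[0.436, -0.855, -0.28, 344.164], [-0.9, -0.415, -0.133, -525.94], [-0.002, 0.31, -0.951, 372.55], [0.0, 0.0, 0.0, 1.0]]
```

View pics/scene0.png

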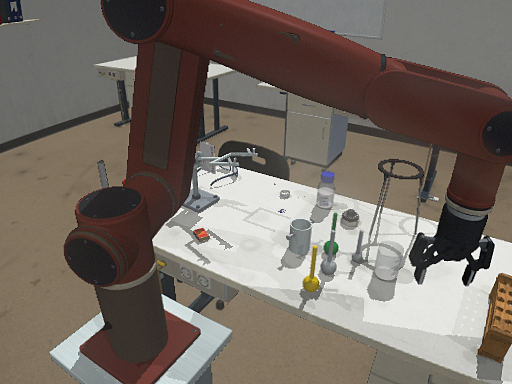

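View pics/side0.png

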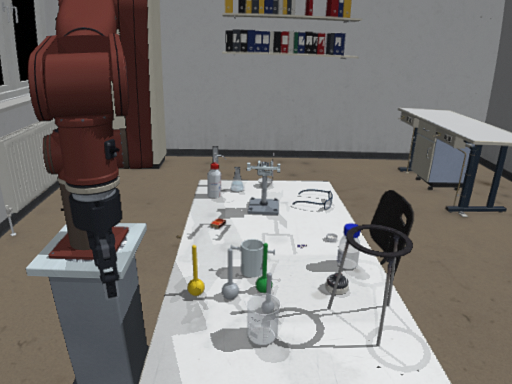

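View pics/wrist0.png

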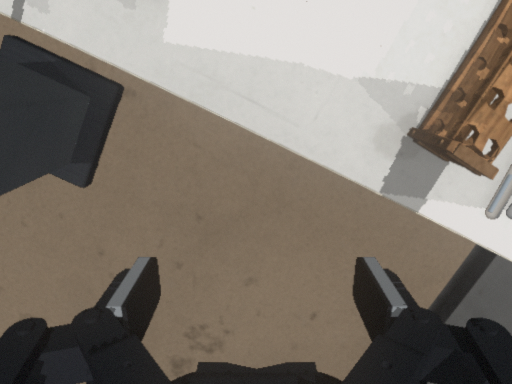

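The scene and side views show the pail (scene 300,237), the stand (200,185), grey bobs near (328,265) and (358,255), and green and yellow decoys. Next I'll run the networks.

```bash
cat > h.py <<'E'
from station import env
import cv2,numpy as np
def K(c):
    f=192/np.tan(np.radians(c['fovy'])/2); return np.array([[f,0,c['cx']],[0,f,c['cy']],[0,0,1.]])
def ray(c,uv):
    uv=np.array(uv,float).reshape(-1,1,2)
    n=cv2.undistortPoints(uv,K(c),np.array([c['k1'],0,0,0.])).reshape(-1,2)
    d=np.c_[n,np.ones(len(n))]@c['pose'][:3,:3].T
    return c['pose'][:3,3],d/np.linalg.norm(d,axis=1)[:,None]
def proj(c,P):
    P=np.array(P,float).reshape(-1,3); T=np.linalg.inv(c['pose'])
    return cv2.projectPoints(P@T[:3,:3].T+T[:3,3],np.zeros(3),np.zeros(3),K(c),np.array([c['k1'],0,0,0.]))[0].reshape(-1,2)
def atz(c,uv,z):
    o,d=ray(c,uv); return o+d*((z-o[2])/d[:,2])[:,None]
def tri(obs):
    A=np.zeros((3,3));b=np.zeros(3);L=[]
    for c,uv in obs:
        o,d=ray(c,uv);d=d[0];M=np.eye(3)-np.outer(d,d);A+=M;b+=M@o;L.append((M,o))
    p=np.linalg.solve(A,b); return p,[float(np.linalg.norm(M@(p-o))) for M,o in L]
def crop(n,im,box,name,s=4):
    x0,y0,x1,y1=box; cv2.imwrite(name,cv2.resize(im[y0:y1,x0:x1,::-1],None,fx=s,fy=s,interpolation=cv2.INTER_CUBIC))
E
python3 - <<'E'
from h import *
for n in ["scene","side"]:
    im=env.camera(n); np.save(f"{n}0.npy",im)
    for l in ["pail","large_bob","small_bob","balance_stand","balance_arm"]:
        for m in env.masks_of(n,l)[:4]:
            ys,xs=np.nonzero(m['mask']); print(n,l,round(m['p'],2),np.round(m['rect']).tolist(),len(xs),round(xs.mean()),round(ys.mean()))
a=np.load("scene0.npy");b=np.load("side0.npy")
crop(0,a,(170,130,290,220),"pics/c1.png",6);crop(0,a,(260,190,420,300),"pics/c2.png",5)
crop(0,b,(170,130,350,220),"pics/c3.png",4);crop(0,b,(170,220,330,350),"pics/c4.png",4)
E
```

```text
scene pail 0.86 [284.0, 218.0, 315.0, 256.0] 748 300 235
scene large_bob 0.57 [318.0, 231.0, 335.0, 277.0] 355 329 258
scene large_bob 0.46 [323.0, 214.0, 338.0, 254.0] 142 332 239
scene large_bob 0.37 [190.0, 148.0, 258.0, 164.0] 534 223 158
scene small_bob 0.58 [354.0, 233.0, 362.0, 258.0] 84 358 250
scene balance_stand 0.92 [184.0, 142.0, 258.0, 214.0] 1520 209 174
scene balance_arm 0.96 [189.0, 150.0, 256.0, 163.0] 355 225 158
side pail 0.57 [228.0, 239.0, 273.0, 274.0] 835 251 257
side large_bob 0.82 [220.0, 247.0, 240.0, 298.0] 402 229 280
side large_bob 0.75 [256.0, 243.0, 268.0, 292.0] 269 263 272
side large_bob 0.66 [188.0, 247.0, 208.0, 296.0] 404 195 277
side small_bob 0.55 [264.0, 273.0, 271.0, 294.0] 93 268 282
side balance_stand 0.93 [246.0, 161.0, 278.0, 214.0] 881 263 191
side balance_stand 0.33 [231.0, 240.0, 272.0, 275.0] 796 251 257
side balance_arm 0.74 [245.0, 161.0, 280.0, 173.0] 158 263 167
```

View pics/c1.png

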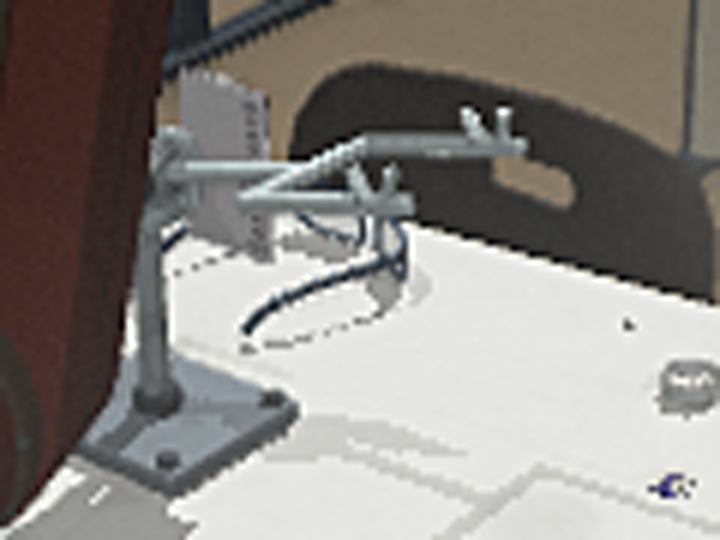

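View pics/c2.png

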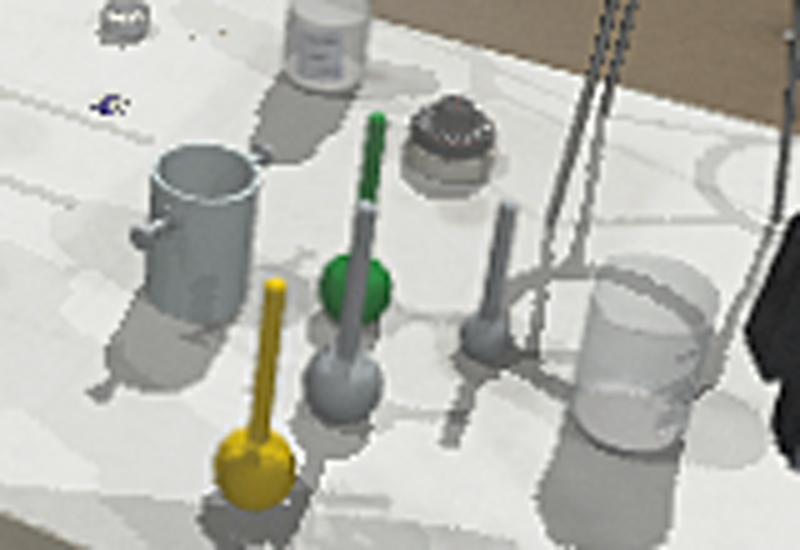

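View pics/c3.png

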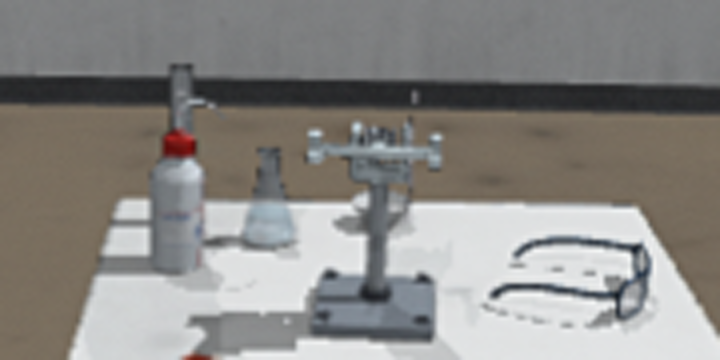

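View pics/c4.png

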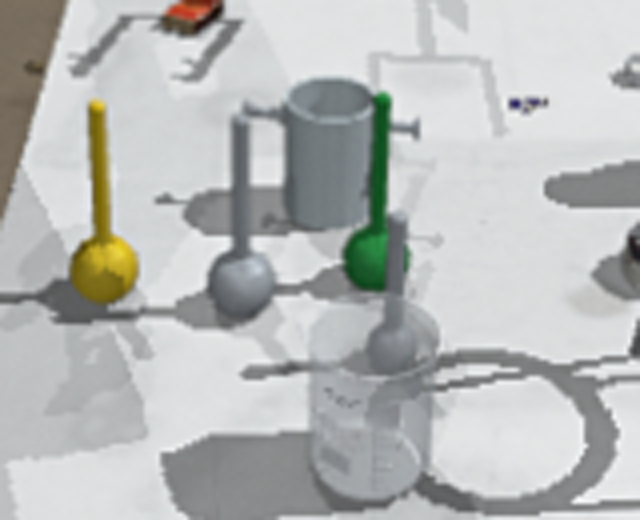

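Run:
```python
from h import *
a=env.get_calibration("scene");b=env.get_calibration("side")
T=lambda n,u,v:print(n,*[np.round(x,1).tolist() for x in tri([(a,u),(b,v)])])
T("ball",(328.6,266.6),(230.3,291.2));T("stemtop",(333.6,231),(230,249.5))
T("pinL",(288,237),(232,247.5));T("pinR",(312.4,221),(273.8,252));T("rim",(301.4,224.4),(252.5,245))
T("forkfar",(251.7,152.5),(278.75,167));T("forknear",(232.7,162.5),(249,166))
T("pivot",(198.5,158.5),(264.5,167))
for c,q in((a,[(326,231),(332,214)]),(b,[])):pass
T("yellow",(311,283.5),(196,287));T("green",(331,247.5),(264,284.5));T("small",(357.2,257.5),(267.5,306))
print(atz(a,[(196,197),(391,275)],0), atz(b,[(264,206),(263,338)],0))
print("base", atz(a,[(198.5,212)],8))
```

```text
ball [472.1, -275.0, 17.1] [1.7, 1.7]
stemtop [471.4, -275.1, 142.4] [1.4, 1.4]
pinL [473.4, -139.6, 70.3] [1.6, 1.6]
pinR [591.3, -166.1, 71.0] [1.0, 1.0]
rim [531.5, -154.7, 87.4] [1.6, 1.6]
forkfar [618.4, 77.4, 242.1] [1.1, 1.1]
forknear [522.0, 87.3, 240.8] [1.2, 1.2]
pivot [586.7, 279.1, 180.9] [2.8, 2.8]
yellow [380.8, -260.0, 17.8] [0.8, 0.8]
green [561.2, -247.0, 18.0] [1.0, 1.0]
small [565.2, -330.7, 11.5] [0.1, 0.1]
[[ 6.12847740e+02  3.26749402e+02  0.00000000e+00]
 [ 5.52374195e+02 -4.39925614e+02  1.13686838e-13]] [[ 592.15395668  316.81623091    0.        ]
 [ 549.21207583 -431.08492728    0.        ]]
base [[521.59970141 240.64107168   8.        ]]
```

```bash
cat > plan.py <<'E'
from h import *
import sys
from scipy.spatial.transform import Rotation as R
def Rdown(ang): # tool z axis heading angle deg, tool pointing down
    a=np.radians(ang); z=np.array([np.cos(a),np.sin(a),0]); y=np.array([0,0,-1.]); return np.c_[np.cross(y,z),y,z]
def plan(p1,R1,jaw=1.0,p0=None,R0=None,step=36,turn=6.5,nmin=1,nd=4):
    s=env.get_state(); p=np.array(s['eef_pos'] if p0 is None else p0); r=np.array(s['ee_rot'] if R0 is None else R0)
    p1=np.array(p1,float); rv=R.from_matrix(r.T@R1).as_rotvec(degrees=True)
    n=max(nmin,int(np.ceil(np.linalg.norm(p1-p)/step)),int(np.ceil(np.linalg.norm(rv)/turn)))
    P0=p.copy();r0=r.copy();out=[]
    for i in range(1,n+1):
        pt=P0+(p1-P0)*i/n; rt=r0@R.from_rotvec(rv*i/n,degrees=True).as_matrix()
        t=np.round(r.T@(pt-p)/1000,nd); d=np.round(R.from_matrix(r.T@rt).as_rotvec(degrees=True),2)
        out.append('{"jaw":%g,"travel":%s,"delta_rot":%s}'%(jaw,(t+0).tolist(),(d+0).tolist()))
        p=p+r@t*1000; r=r@R.from_rotvec(d,degrees=True).as_matrix()
    print(n,"rows:\n["+",\n".join(out)+"]"); return p,r
E
python3 - <<'E'
from plan import *
a=env.get_calibration("scene");b=env.get_calibration("side")
print(tri([(a,(400,168)),(b,(378,240))]))
plan([531,-154.5,215],Rdown(-12.6))
E
```

```text
(array([ 802.11891509, -367.49406544,  222.07979435]), [2.7234284202179744, 2.723428420217892])
14 rows:
[{"jaw":1,"travel":[-0.0182, 0.0012, 0.0293],"delta_rot":[0.0, 2.75, 0.0]},
{"jaw":1,"travel":[-0.0195, 0.0011, 0.0284],"delta_rot":[0.0, 2.75, 0.0]},
{"jaw":1,"travel":[-0.0209, 0.0012, 0.0274],"delta_rot":[0.0, 2.75, 0.0]},
{"jaw":1,"travel":[-0.0221, 0.0012, 0.0264],"delta_rot":[0.0, 2.75, 0.0]},
{"jaw":1,"travel":[-0.0235, 0.0011, 0.0253],"delta_rot":[0.0, 2.75, 0.0]},
{"jaw":1,"travel":[-0.0246, 0.0012, 0.0242],"delta_rot":[0.0, 2.74, 0.0]},
{"jaw":1,"travel":[-0.0257, 0.0012, 0.0229],"delta_rot":[0.0, 2.75, 0.0]},
{"jaw":1,"travel":[-0.0268, 0.0011, 0.0217],"delta_rot":[0.0, 2.75, 0.0]},
{"jaw":1,"travel":[-0.0278, 0.0012, 0.0204],"delta_rot":[0.0, 2.75, 0.0]},
{"jaw":1,"travel":[-0.0287, 0.0012, 0.019],"delta_rot":[0.0, 2.75, 0.0]},
{"jaw":1,"travel":[-0.0297, 0.0011, 0.0176],"delta_rot":[0.0, 2.75, 0.0]},
{"jaw":1,"travel":[-0.0304, 0.0012, 0.0162],"delta_rot":[0.0, 2.75, 0.0]},
{"jaw":1,"travel":[-0.0312, 0.0011, 0.0147],"delta_rot":[0.0, 2.75, 0.0]},
{"jaw":1,"travel":[-0.0319, 0.0012, 0.0132],"delta_rot":[0.0, 2.75, 0.0]}]
```

>>> {"api": "carry_out", "payload": {
  "targets": [
    {"jaw": 1,"travel": [-0.018,0.001,0.029],"delta_rot": [0,2.75,0]},
    {"jaw": 1,"travel": [-0.02,0.001,0.028],"delta_rot": [0,2.75,0]},
    {"jaw": 1,"travel": [-0.021,0.001,0.027],"delta_rot": [0,2.75,0]},
    {"jaw": 1,"travel": [-0.022,0.001,0.026],"delta_rot": [0,2.75,0]},
    {"jaw": 1,"travel": [-0.023,0.001,0.025],"delta_rot": [0,2.75,0]},
    {"jaw": 1,"travel": [-0.025,0.001,0.024],"delta_rot": [0,2.75,0]},
    {"jaw": 1,"travel": [-0.026,0.001,0.023],"delta_rot": [0,2.75,0]},
    {"jaw": 1,"travel": [-0.027,0.001,0.022],"delta_rot": [0,2.75,0]},
    {"jaw": 1,"travel": [-0.028,0.001,0.02],"delta_rot": [0,2.75,0]},
    {"jaw": 1,"travel": [-0.029,0.001,0.019],"delta_rot": [0,2.75,0]},
    {"jaw": 1,"travel": [-0.03,0.001,0.018],"delta_rot": [0,2.75,0]},
    {"jaw": 1,"travel": [-0.03,0.001,0.016],"delta_rot": [0,2.75,0]},
    {"jaw": 1,"travel": [-0.031,0.001,0.015],"delta_rot": [0,2.75,0]},
    {"jaw": 1,"travel": [-0.032,0.001,0.013],"delta_rot": [0,2.75,0]}
  ]
}}

```text
time_s: 1.92
eef_pos: [542.9, -147.7, 217.5]
ee_rot: [[-0.262, 0.004, 0.965], [-0.965, -0.007, -0.262], [0.006, -1.0, 0.006]]
force: [-0.3, 0.5, 0.3]
gripper_width: 0.997
```

Run:
```python
from plan import *
s=env.get_state();print(s['time_s'],s['eef_pos'],s['ee_rot'].tolist() if hasattr(s['ee_rot'],'tolist') else s['ee_rot'])
c=env.get_calibration("wrist");im=env.camera("wrist");cv2.imwrite("pics/w1.png",im[:,:,::-1])
print(proj(c,[[531,-154.5,87],[473.4,-139.6,71],[591.3,-166.1,71]]))
```

```text
1.9167 [ 542.91149073 -147.65850115  217.47924905] [[-0.26198954214207354, 0.003886707060978536, 0.9650628856796891], [-0.965053448481899, -0.007036457553083092, -0.2619586414652094], [0.005772467529673845, -0.9999676903647067, 0.005594358345070625]]
[[268.69686855 193.51516269]
 [268.08071764 248.43877725]
 [263.17452924 117.804639  ]]
```

View pics/w1.png

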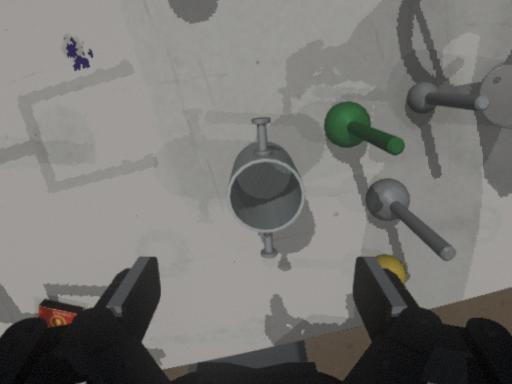

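Run:
```python
from plan import *
s=env.get_state();print(s['time_s'],s['eef_pos'],np.round(s['dq'],3))
c=env.get_calibration("wrist");im=env.camera("wrist");crop(0,im,(215,105,315,265),"pics/w2.png",3.7)
m=env.masks_of("wrist","pail");print([(q['p'],q['rect']) for q in m])
for uv in [(268.5,253.5),(260.5,121.5)]: print(atz(c,[uv],72))
print(atz(c,[(266.5,195)],90), atz(c,[(387,199)],19.3), atz(c,[(448,252)],145))
```

```text
1.9667 [ 545.64671175 -142.21248501  217.38290996] [-0.071 -0.023  0.031 -0.024  0.014 -0.255]
[(0.9, [235.2, 119.4, 315.0, 259.0])]
[[ 471.85463198 -132.76531688   72.        ]]
[[ 592.10832954 -157.16196166   72.        ]]
[[ 534.26863949 -146.61421303   90.        ]] [[ 473.32232593 -265.81860565   19.3       ]] [[ 475.65683609 -265.33016954  145.        ]]
```

View pics/w2.png

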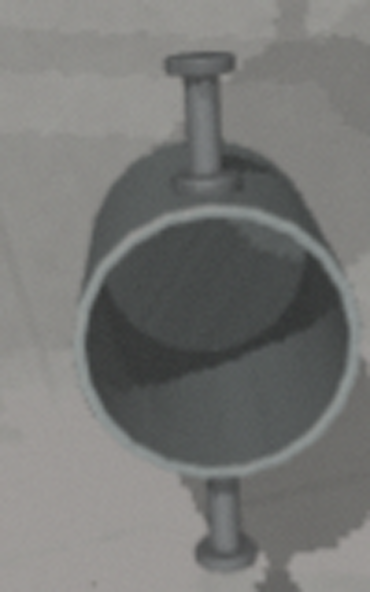

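Run:
```python
from plan import *
s=env.get_state();print(s['time_s'],s['eef_pos'],np.round(s['dq'],3),np.round(s['ee_rot'],3).tolist())
c=env.get_calibration("wrist");im=env.camera("wrist");crop(0,im,(215,105,315,265),"pics/w3.png",3.7)
import pickle;pickle.dump(c,open("c3.pkl","wb"));cv2.imwrite("pics/w3f.png",im[:,:,::-1])
```

```text
2.0667 [ 542.98202214 -146.97471957  217.17723055] [-0.058 -0.011  0.014 -0.02   0.002 -0.036] [[-0.255, 0.003, 0.967], [-0.967, -0.006, -0.255], [0.005, -1.0, 0.005]]
```

View pics/w3.png

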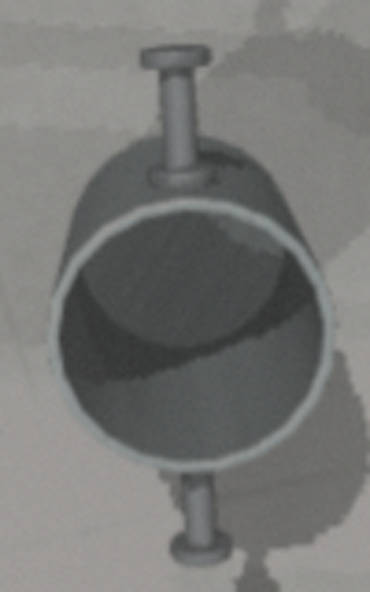

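View pics/w3f.png

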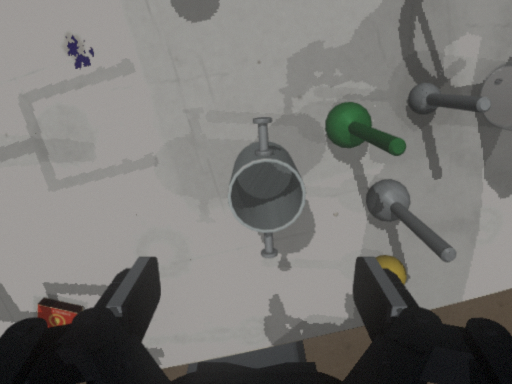

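Run:
```python
from plan import *
import pickle;c=pickle.load(open("c3.pkl","rb"))
p=atz(c,[(262,120.4),(269.1,253.4)],72);print(p,p.mean(0),np.linalg.norm(p[0]-p[1]),np.degrees(np.arctan2(*(p[0]-p[1])[[1,0]])))
print(atz(c,[(266.6,195.8)],90),atz(c,[(388,200)],19.3),atz(c,[(448,253)],145))
s=env.get_state();print(s['time_s'],s['eef_pos'],np.round(s['dq'],3))
```

```text
[[ 589.71836076 -163.53497558   72.        ]
 [ 468.67457181 -139.11170404   72.        ]] [ 529.19646628 -151.32333981   72.        ] 123.48317713803186 -11.407533303816724
[[ 530.62071646 -151.80498712   90.        ]] [[ 469.35008201 -272.795825     19.3       ]] [[ 472.53919898 -270.97358794  145.        ]]
2.1167 [ 542.27285948 -148.4119872   217.13523025] [-0.042 -0.009  0.008 -0.006  0.    -0.007]
```

Run:
```python
from plan import *
p,r=plan([530,-152.5,140],Rdown(-12),step=28)
plan([530,-152.5,51],Rdown(-12),p0=p,R0=r,step=25)
```

```text
3 rows:
[{"jaw":1,"travel":[0.0022, 0.0257, -0.0037],"delta_rot":[-0.08, -0.95, 0.12]},
{"jaw":1,"travel":[0.0022, 0.0257, -0.0037],"delta_rot":[-0.09, -0.96, 0.11]},
{"jaw":1,"travel":[0.0022, 0.0257, -0.0038],"delta_rot":[-0.08, -0.95, 0.12]}]
4 rows:
[{"jaw":1,"travel":[0.0, 0.0223, 0.0],"delta_rot":[0.0, 0.0, 0.0]},
{"jaw":1,"travel":[0.0, 0.0222, 0.0],"delta_rot":[0.0, 0.0, 0.0]},
{"jaw":1,"travel":[0.0, 0.0223, 0.0],"delta_rot":[0.0, 0.0, 0.0]},
{"jaw":1,"travel":[0.0, 0.0222, 0.0],"delta_rot":[0.0, 0.0, 0.0]}]
```

>>> {"api": "carry_out", "payload": {
  "targets": [
    {"jaw": 1,"travel": [0.002,0.025,-0.004],"delta_rot": [-0.1,-1,0.1]},
    {"jaw": 1,"travel": [0.002,0.025,-0.004],"delta_rot": [-0.1,-1,0.1]},
    {"jaw": 1,"travel": [0.002,0.018,-0.004],"delta_rot": [-0.1,-0.9,0.1]},
    {"jaw": 1,"travel": [0,0,0],"delta_rot": [0,0,0]}
  ]
}}

```text
time_s: 2.45
eef_pos: [528.8, -156.8, 149.8]
ee_rot: [[-0.206, 0.004, 0.979], [-0.979, -0.005, -0.206], [0.004, -1.0, 0.004]]
force: [-1.0, 0.5, -0.6]
gripper_width: 0.996
```

Run:
```python
from plan import *
p,r=plan([530,-152.5,51],Rdown(-12),step=25)
```

```text
4 rows:
[{"jaw":1,"travel":[-0.0012, 0.0247, 0.0],"delta_rot":[-0.06, 0.03, 0.05]},
{"jaw":1,"travel":[-0.0012, 0.0247, -0.0001],"delta_rot":[-0.07, 0.02, 0.06]},
{"jaw":1,"travel":[-0.0012, 0.0247, 0.0001],"delta_rot":[-0.06, 0.03, 0.05]},
{"jaw":1,"travel":[-0.0011, 0.0247, 0.0],"delta_rot":[-0.06, 0.03, 0.06]}]
```

>>> {"api": "carry_out", "payload": {
  "targets": [
    {"jaw": 1,"travel": [-0.003,0.02,0],"delta_rot": [-0.1,0,0.1]},
    {"jaw": 1,"travel": [-0.001,0.02,0],"delta_rot": [-0.1,0,0.1]},
    {"jaw": 1,"travel": [0,0,0],"delta_rot": [0,0,0]}
  ]
}}

```text
time_s: 2.7
eef_pos: [529.2, -157.6, 111.3]
ee_rot: [[-0.212, 0.003, 0.977], [-0.977, -0.002, -0.212], [0.002, -1.0, 0.003]]
force: [-0.9, 0.3, -0.4]
gripper_width: 0.998
```

Run:
```python
from plan import *
p,r=plan([530,-152.5,51],Rdown(-12),step=25)
c=env.get_calibration("wrist");im=env.camera("wrist");cv2.imwrite("pics/w4.png",im[:,:,::-1])
s=env.get_state();print(s['time_s'],s['eef_pos'],np.round(s['dq'],3))
```

```text
3 rows:
[{"jaw":1,"travel":[-0.0018, 0.0201, -0.0002],"delta_rot":[-0.06, -0.08, 0.03]},
{"jaw":1,"travel":[-0.0017, 0.0201, -0.0001],"delta_rot":[-0.07, -0.09, 0.04]},
{"jaw":1,"travel":[-0.0017, 0.0201, -0.0002],"delta_rot":[-0.06, -0.08, 0.03]}]
2.75 [ 530.09042931 -158.11824424  113.11772519] [ 0.007 -0.029 -0.039  0.001  0.013  0.   ]
```

View pics/w4.png

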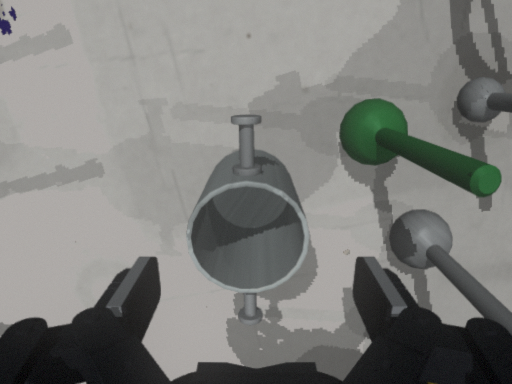

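>>> {"api": "carry_out", "payload": {
  "targets": [
    {"jaw": 1,"travel": [-0.005,0.006,0],"delta_rot": [0,0,0]},
    {"jaw": 1,"travel": [-0.002,0.018,0],"delta_rot": [0,0,0]},
    {"jaw": 1,"travel": [0,0.018,0],"delta_rot": [0,0,0]},
    {"jaw": 1,"travel": [0,0,0],"delta_rot": [0,0,0]}
  ]
}}

```text
time_s: 3.08
eef_pos: [536.6, -154.9, 77.8]
ee_rot: [[-0.216, 0.016, 0.976], [-0.976, -0.009, -0.216], [0.005, -1.0, 0.017]]
force: [-1.2, 0.3, 0.3]
gripper_width: 1.0
```

Run:
```python
from plan import *
p,r=plan([530,-152.5,51],Rdown(-12),step=25)
c=env.get_calibration("wrist");im=env.camera("wrist");cv2.imwrite("pics/w5.png",im[:,:,::-1])
```

```text
2 rows:
[{"jaw":1,"travel":[-0.0005, 0.0134, -0.0037],"delta_rot":[-0.49, -0.23, 0.15]},
{"jaw":1,"travel":[-0.0006, 0.0133, -0.0036],"delta_rot":[-0.49, -0.23, 0.15]}]
```

View pics/w5.png

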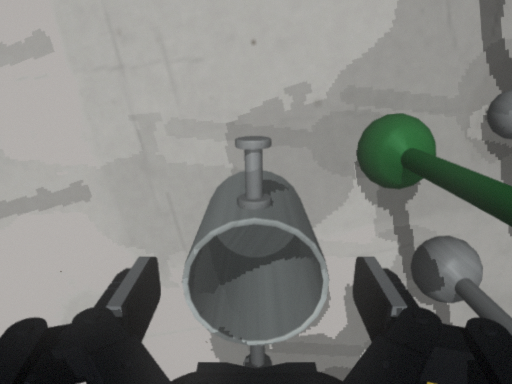

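>>> {"api": "carry_out", "payload": {
  "targets": [
    {"jaw": 1,"travel": [0,0.013,-0.004],"delta_rot": [-0.5,0,0.1]},
    {"jaw": 1,"travel": [0,0.012,-0.004],"delta_rot": [-0.5,0,0.1]},
    {"jaw": 1,"travel": [0,0,0],"delta_rot": [0,0,0]}
  ]
}}

```text
time_s: 3.38
eef_pos: [532.8, -155.0, 57.6]
ee_rot: [[-0.216, 0.007, 0.976], [-0.976, -0.005, -0.216], [0.003, -1.0, 0.008]]
force: [-1.1, 0.8, -0.7]
gripper_width: 0.999
```

Run:
```python
from plan import *
p,r=plan([530,-152.5,51],Rdown(-12),step=25)
```

```text
1 rows:
[{"jaw":1,"travel":[-0.0019, 0.0066, -0.0034],"delta_rot":[-0.45, -0.46, 0.19]}]
```

>>> {"api": "carry_out", "payload": {
  "targets": [
    {"jaw": 1,"travel": [-0.001,0.01,-0.003],"delta_rot": [-0.5,-0.4,0.2]},
    {"jaw": 1,"travel": [-0.001,0.007,-0.002],"delta_rot": [0,0,0]},
    {"jaw": 0.7,"travel": [0,0,0],"delta_rot": [0,0,0]},
    {"jaw": 0.5,"travel": [0,0,0],"delta_rot": [0,0,0]},
    {"jaw": 0.4,"travel": [0,0,0],"delta_rot": [0,0,0]},
    {"jaw": 0.4,"travel": [0,0,0],"delta_rot": [0,0,0]},
    {"jaw": 0.4,"travel": [0,0,0],"delta_rot": [0,0,0]}
  ]
}}

```text
time_s: 3.97
eef_pos: [528.4, -152.2, 40.0]
ee_rot: [[-0.208, -0.001, 0.978], [-0.978, 0.0, -0.208], [-0.0, -1.0, -0.001]]
force: [0.1, -0.8, -1.2]
gripper_width: 0.773
```

Run:
```python
from plan import *
c=env.get_calibration("wrist");im=env.camera("wrist");cv2.imwrite("pics/w6.png",im[:,:,::-1])
s=env.get_state();print(s['time_s'],s['eef_pos'],np.round(s['dq'],3),s['force'],s['gripper_width'],np.round(s['ee_rot'],3).tolist())
```

```text
4.0167 [ 528.45511945 -152.13595224   40.00581096] [-0.002  0.001  0.002  0.     0.001 -0.001] [ 0.79878456 -1.02395372 -1.01696853] 0.7718161974526082 [[-0.208, -0.001, 0.978], [-0.978, 0.0, -0.208], [-0.0, -1.0, -0.001]]
```

View pics/w6.png

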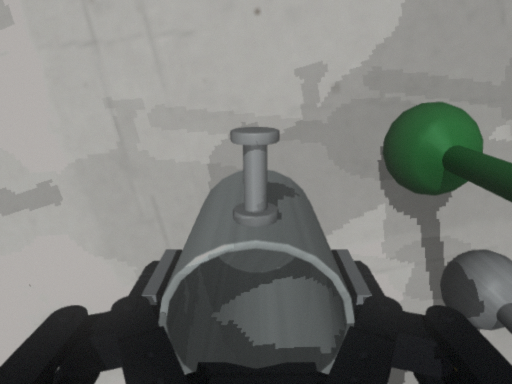

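>>> {"api": "carry_out", "payload": {
  "targets": [
    {"jaw": 0.3,"travel": [0,-0.005,0],"delta_rot": [0,0,0]},
    {"jaw": 0.3,"travel": [0,-0.01,0],"delta_rot": [0,0,0]},
    {"jaw": 0.3,"travel": [0,-0.018,0],"delta_rot": [0,0,0]},
    {"jaw": 0.3,"travel": [0,-0.025,0],"delta_rot": [0,0,0]},
    {"jaw": 0.3,"travel": [0,-0.028,0],"delta_rot": [0,0,0]},
    {"jaw": 0.3,"travel": [0,-0.028,0],"delta_rot": [0,-1,0]},
    {"jaw": 0.3,"travel": [-0.01,-0.028,0.004],"delta_rot": [0,-1,0]},
    {"jaw": 0.3,"travel": [-0.018,-0.025,0.004],"delta_rot": [0,-1,0]},
    {"jaw": 0.3,"travel": [-0.02,-0.02,0.002],"delta_rot": [0,-1,0]},
    {"jaw": 0.3,"travel": [-0.02,-0.01,0],"delta_rot": [0,-1,0]},
    {"jaw": 0.3,"travel": [-0.018,-0.005,0],"delta_rot": [0,0,0]},
    {"jaw": 0.3,"travel": [0,0,0],"delta_rot": [0,0,0]}
  ]
}}

```text
time_s: 5.02
eef_pos: [549.4, -65.3, 257.7]
ee_rot: [[-0.122, -0.003, 0.993], [-0.993, 0.004, -0.122], [-0.004, -1.0, -0.004]]
force: [0.5, -0.4, -1.9]
gripper_width: 0.775
```

Run:
```python
from plan import *
s=env.get_state();print(s['time_s'],s['eef_pos'],np.round(s['dq'],3),s['force'],s['gripper_width'],np.round(s['ee_rot'],3).tolist())
p,r=plan([560,-17,260],Rdown(-6),step=25)
```

```text
5.0167 [549.39774394 -65.25056072 257.70247768] [-0.021 -0.022 -0.01  -0.036  0.001 -0.036] [ 0.53117762 -0.4145766  -1.91268053] 0.775460609092917 [[-0.122, -0.003, 0.993], [-0.993, 0.004, -0.122], [-0.004, -1.0, -0.004]]
2 rows:
[{"jaw":1,"travel":[-0.0246, -0.0011, 0.0023],"delta_rot":[0.11, -0.49, -0.1]},
{"jaw":1,"travel":[-0.0246, -0.0011, 0.0026],"delta_rot":[0.11, -0.49, -0.1]}]
```

>>> {"api": "carry_out", "payload": {
  "targets": [
    {"jaw": 0.3,"travel": [-0.018,-0.001,0.003],"delta_rot": [0,-0.5,0]},
    {"jaw": 0.3,"travel": [0,0,0],"delta_rot": [0,0,0]},
    {"jaw": 0.3,"travel": [0,0,0],"delta_rot": [0,0,0]}
  ]
}}

```text
time_s: 5.27
eef_pos: [554.6, -46.9, 261.5]
ee_rot: [[-0.11, -0.001, 0.994], [-0.994, 0.002, -0.11], [-0.002, -1.0, -0.001]]
force: [0.4, -0.2, -2.7]
gripper_width: 0.77
```

Run:
```python
from plan import *
import pickle
s=env.get_state();print(s['time_s'],s['eef_pos'],np.round(s['dq'],3),s['force'],s['gripper_width'],np.round(s['ee_rot'],3).tolist())
c=env.get_calibration("wrist");im=env.camera("wrist");cv2.imwrite("pics/w7.png",im[:,:,::-1]);pickle.dump(c,open("c7.pkl","wb"))
a=env.camera("scene");b=env.camera("side")
crop(0,a,(170,100,320,210),"pics/a7.png",5);crop(0,b,(190,90,340,200),"pics/b7.png",5)
```

```text
5.2667 [554.58420679 -46.89743423 261.50450961] [ 0.023 -0.009 -0.002  0.026  0.007  0.006] [ 0.38090227 -0.2283997  -2.66681994] 0.7700501514471133 [[-0.11, -0.001, 0.994], [-0.994, 0.002, -0.11], [-0.002, -1.0, -0.001]]
```

View pics/w7.png

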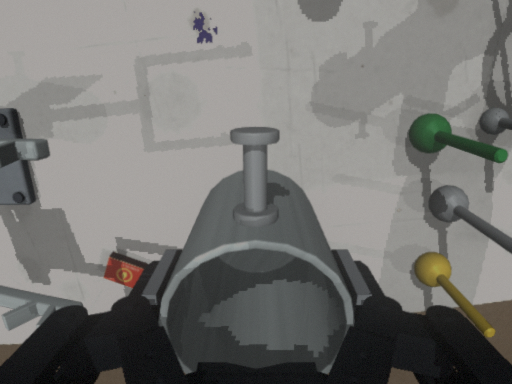

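View pics/a7.png

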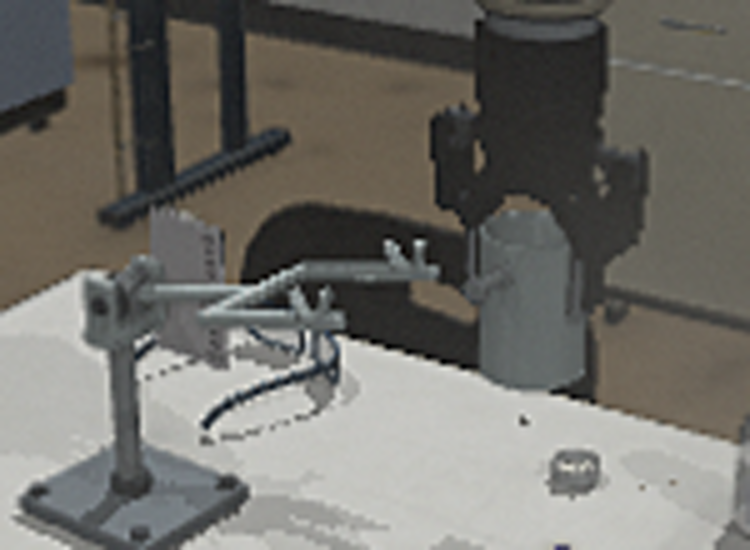

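View pics/b7.png

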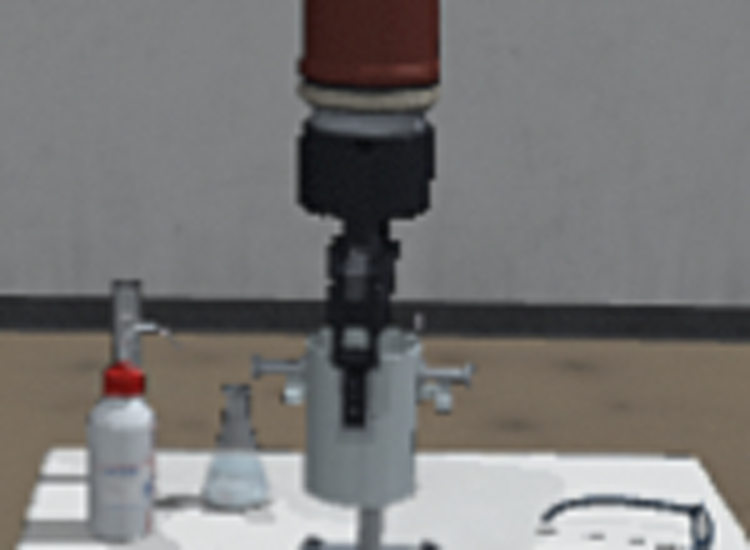

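Run:
```python
from plan import *
from scipy.optimize import least_squares
a=env.get_calibration("scene");b=env.get_calibration("side")
A=lambda x,y:(170+x/5,100+y/5)
B=lambda x,y:(190+x/5,90+y/5)
bl=A(22,495);br=A(247,487);bb=A(130,538)
P=atz(a,[bl,bb,br],16);print(P,np.linalg.norm(P[0]-P[1]),np.linalg.norm(P[2]-P[1]))
for q in(P[0]-P[1],P[2]-P[1]):print(np.degrees(np.arctan2(q[1],q[0])))
n=atz(a,[A(411,262),A(312,308)],244);print(n,n.mean(0),np.linalg.norm(n[0]-n[1]),np.degrees(np.arctan2(*(n[0]-n[1])[[1,0]])))
# ears-tops mid at seat +~12mm
e=atz(a,[A(405.5,243),A(311,291.5)],255);print('ears',e,e.mean(0),np.linalg.norm(e[0]-e[1]))
# full pin measurement
pin=tri([(a,A(475,290)),(b,B(258,366))]);print(pin)
for c in (a,b):print(proj(c,[[555-61,-46.9+6,293.5],[555+61,-46.9-6,293.5]]))
print([A(475,290)],B(258,366),B(470,375))
```

```text
[[535.70034727 367.49235054  16.        ]
 [530.58062241 258.73990296  16.        ]
 [636.39708345 230.89185419  16.        ]] 108.87289119466764 109.41954690913595
87.30468399846644
-14.744378970267121
[[613.89263858  72.63733157 244.        ]
 [518.88452677  86.11861144 244.        ]] [566.38858267  79.3779715  244.        ] 95.95981562963674 -8.07613228668867
ears [[616.88184199  78.77297513 255.        ]
 [518.92743482  86.65213119 255.        ]] [567.90463841  82.71255316 255.        ] 98.2707839840994
(array([498.14335461, -41.09467691, 292.23699633]), [1.3801556456815216, 1.3801556456815658])
[[264.25641878 158.56038473]
 [287.55007601 145.85153789]]
[[240.32013299 162.2878004 ]
 [282.80259158 164.14411401]]
[(265.0, 158.0)] (241.6, 163.2) (284.0, 165.0)
```

Run:
```python
from plan import *
p,r=plan([567,77,247],Rdown(-7),jaw=.3,step=22)
```

```text
6 rows:
[{"jaw":0.3,"travel":[-0.0208, 0.0024, -0.0002],"delta_rot":[0.01, 0.1, -0.02]},
{"jaw":0.3,"travel":[-0.0209, 0.0024, -0.0003],"delta_rot":[0.02, 0.09, -0.03]},
{"jaw":0.3,"travel":[-0.0208, 0.0023, -0.0003],"delta_rot":[0.01, 0.1, -0.02]},
{"jaw":0.3,"travel":[-0.0208, 0.0024, -0.0004],"delta_rot":[0.02, 0.1, -0.03]},
{"jaw":0.3,"travel":[-0.0209, 0.0023, -0.0003],"delta_rot":[0.01, 0.09, -0.02]},
{"jaw":0.3,"travel":[-0.0208, 0.0024, -0.0005],"delta_rot":[0.02, 0.1, -0.03]}]
```

>>> {"api": "carry_out", "payload": {
  "targets": [
    {"jaw": 0.3,"travel": [-0.012,0.002,0],"delta_rot": [0,0.1,0]},
    {"jaw": 0.3,"travel": [-0.02,0.002,0],"delta_rot": [0,0.1,0]},
    {"jaw": 0.3,"travel": [-0.021,0.002,0],"delta_rot": [0,0.1,0]},
    {"jaw": 0.3,"travel": [-0.021,0.002,0],"delta_rot": [0,0.1,0]},
    {"jaw": 0.3,"travel": [-0.02,0.002,0],"delta_rot": [0,0.1,0]},
    {"jaw": 0.3,"travel": [-0.015,0.002,0],"delta_rot": [0,0.1,0]},
    {"jaw": 0.3,"travel": [-0.008,0.001,0],"delta_rot": [0,0,0]},
    {"jaw": 0.3,"travel": [0,0,0],"delta_rot": [0,0,0]},
    {"jaw": 0.3,"travel": [0,0,0],"delta_rot": [0,0,0]}
  ]
}}

```text
time_s: 6.17
eef_pos: [566.6, 71.6, 243.0]
ee_rot: [[-0.133, -0.009, 0.991], [-0.991, 0.003, -0.133], [-0.002, -1.0, -0.009]]
force: [0.3, -0.6, -2.5]
gripper_width: 0.773
```

```bash
cat > shot.py <<'E'
from plan import *
import sys,pickle
k=sys.argv[1]
s=env.get_state();print(s['time_s'],np.round(s['eef_pos'],1),np.round(s['dq'],3),np.round(s['force'],2),s['gripper_width'],np.round(s['ee_rot'],3).tolist())
if 'w' in sys.argv[2]:
    c=env.get_calibration("wrist");im=env.camera("wrist");cv2.imwrite(f"pics/w{k}.png",im[:,:,::-1]);pickle.dump(c,open(f"c{k}.pkl","wb"))
if 'a' in sys.argv[2]: crop(0,env.camera("scene"),(170,100,300,200),f"pics/a{k}.png",6)
if 'b' in sys.argv[2]: crop(0,env.camera("side"),(200,110,320,200),f"pics/b{k}.png",6)
E
python3 shot.py 8 wab
```

```text
6.1667 [566.6  71.6 243. ] [ 0.011  0.006  0.003  0.003 -0.001  0.006] [ 0.31 -0.59 -2.48] 0.7730545029576524 [[-0.133, -0.009, 0.991], [-0.991, 0.003, -0.133], [-0.002, -1.0, -0.009]]
```

View pics/w8.png

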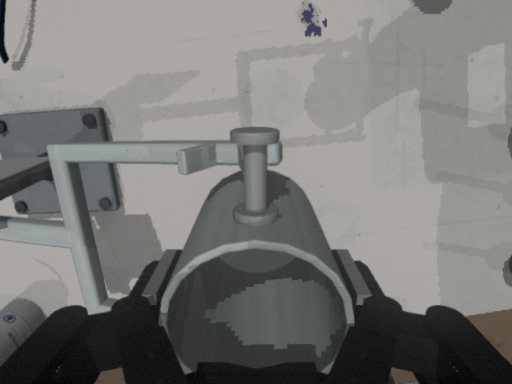

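View pics/a8.png

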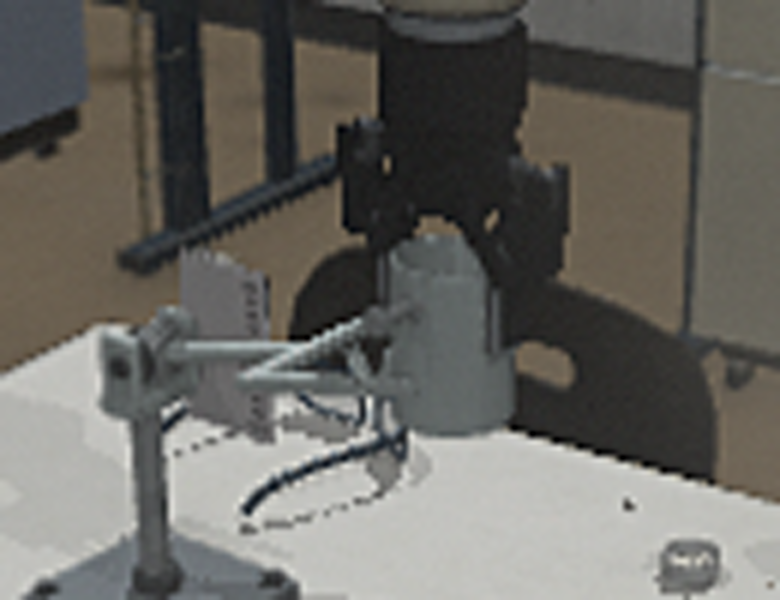

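View pics/b8.png

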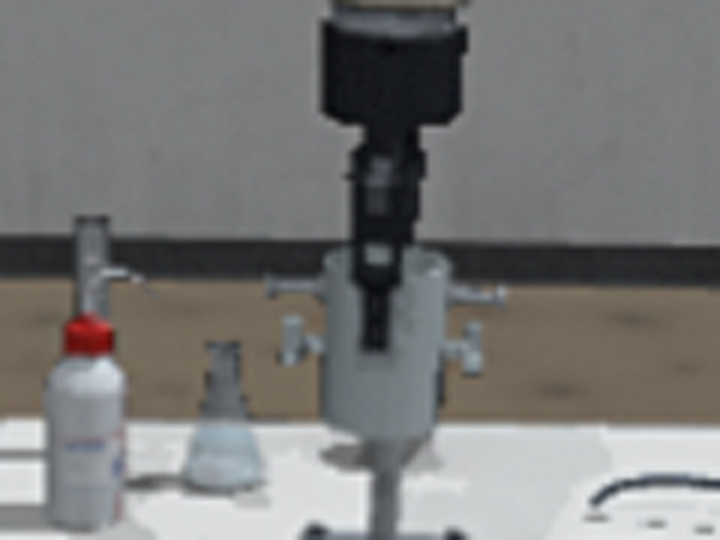

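Run:
```python
from plan import *
import pickle
c=pickle.load(open("c8.pkl","rb"))
im=cv2.imread("pics/w8.png");cv2.imwrite("pics/w8c.png",cv2.resize(im[110:200,150:310],None,fx=5,fy=5,interpolation=cv2.INTER_CUBIC))
print("pin disc",atz(c,[(254.5,135)],275))
for z in(244,250,256):print(z,atz(c,[(182,158),(281,153)],z))
s=np.array([568,81,0])
u=np.array([np.cos(np.radians(-7.3)),np.sin(np.radians(-7.3)),0])
for m in [(566.4,79.4),(568,82)]:
  print(proj(c,np.array([m[0],m[1],244])+49*u))
```

```text
pin disc [[629.57784291  64.98354668 275.        ]]
244 [[619.30515805  97.50764221 244.        ]
 [615.84086471  55.91309244 244.        ]]
250 [[620.46806154  95.98129733 250.        ]
 [617.15187627  56.16502899 250.        ]]
256 [[621.63096503  94.45495246 256.        ]
 [618.46288783  56.41696555 256.        ]]
[[240.48384509 160.28073541]]
[[233.80521741 157.40139202]]
```

View pics/w8c.png

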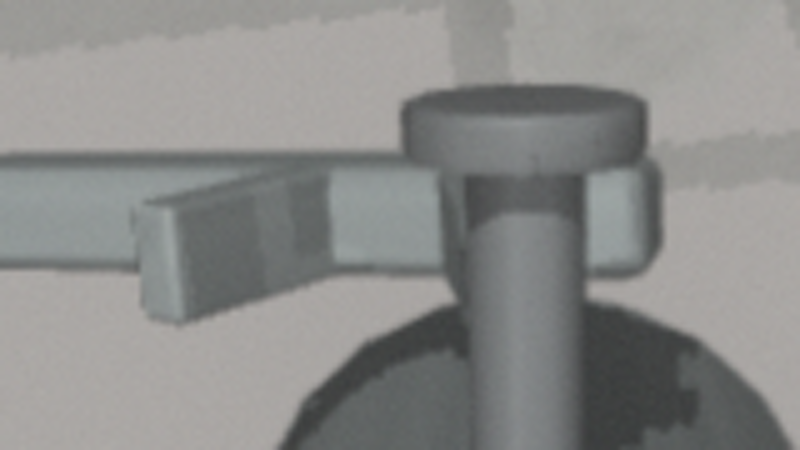

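Run:
```python
from plan import *
import pickle
c=pickle.load(open("c8.pkl","rb"))
print(atz(c,[(215,155),(227,155),(238,155)],241))
print(atz(c,[(182,162),(242,157)],257))
print(proj(c,[[615.6,73.5,244],[615.6,76,244],[615.6,79,244]]))
```

```text
[[618.08583679  83.90767602 241.        ]
 [617.39262258  78.80290813 241.        ]
 [616.76090253  74.13024989 241.        ]]
[[620.28277809  94.51383669 257.        ]
 [619.10959245  71.35947269 257.        ]]
[[239.50819423 159.00746711]
 [233.63958242 159.78342591]
 [226.61315739 160.71468399]]
```

>>> {"api": "carry_out", "payload": {
  "targets": [
    {"jaw": 0.3,"travel": [-0.006,0.004,-0.001],"delta_rot": [0,0,0]},
    {"jaw": 0.3,"travel": [-0.005,0.004,-0.001],"delta_rot": [0.4,0,0]},
    {"jaw": 0.3,"travel": [0,0,0],"delta_rot": [0,0,0]},
    {"jaw": 0.3,"travel": [0,0,0],"delta_rot": [0,0,0]}
  ]
}}

```text
time_s: 6.65
eef_pos: [566.5, 80.4, 235.1]
ee_rot: [[-0.138, 0.0, 0.99], [-0.99, 0.001, -0.138], [-0.001, -1.0, 0.0]]
force: [-1.0, -0.4, -2.7]
gripper_width: 0.77
```

```bash
python3 shot.py 9 wab; python3 -c "
import cv2
im=cv2.imread('pics/w9.png');cv2.imwrite('pics/w9c.png',cv2.resize(im[110:200,150:310],None,fx=5,fy=5,interpolation=cv2.INTER_CUBIC))"
```

```text
6.65 [566.5  80.4 235.1] [ 0.005 -0.001  0.014  0.004 -0.007  0.008] [-1.01 -0.43 -2.73] 0.7700848542376973 [[-0.138, 0.0, 0.99], [-0.99, 0.001, -0.138], [-0.001, -1.0, 0.0]]
```

View pics/w9c.png

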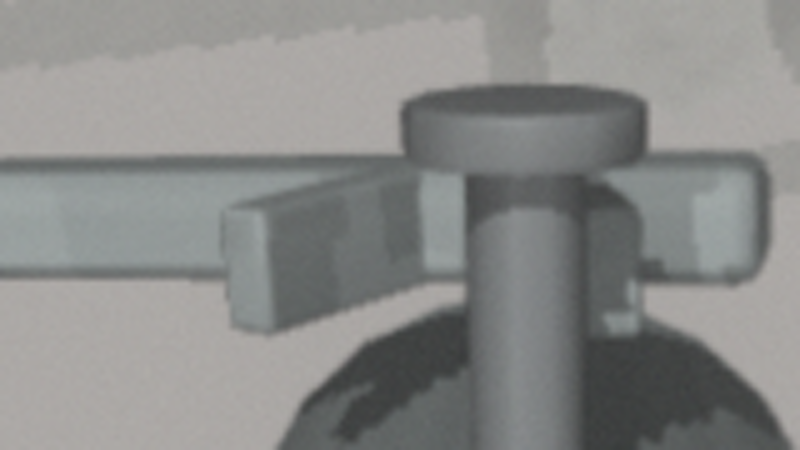

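View pics/a9.png

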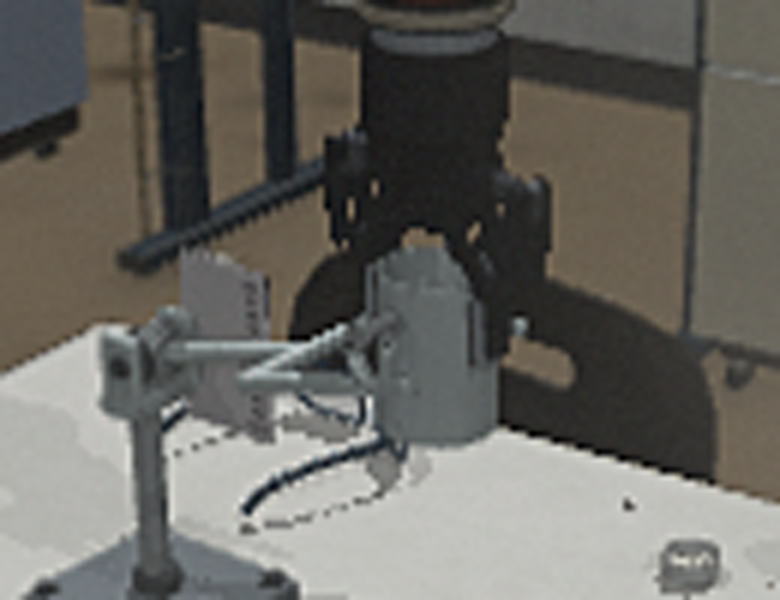

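View pics/b9.png

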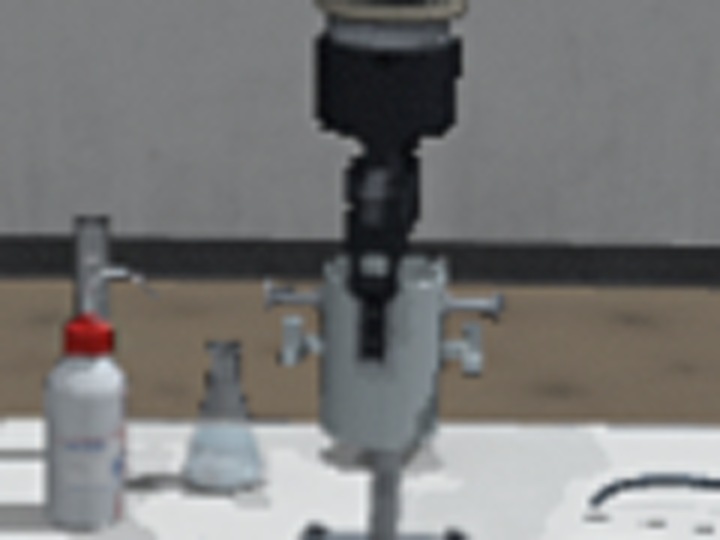

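Run:
```python
from plan import *
import pickle
c=pickle.load(open("c9.pkl","rb"))
print(atz(c,[(204,162),(267,165),(278,165)],257), atz(c,[(255,160)],267), atz(c,[(234.5,155)],241))
print(proj(c,[[619,71.4,257]]))
```

```text
[[620.52611384  93.26331794 257.        ]
 [616.26505242  70.87896052 257.        ]
 [615.7184111   66.94033755 257.        ]] [[620.88405088  74.54266638 267.        ]] [[618.38664637  83.46870769 241.        ]]
[[264.57518585 157.8395046 ]]
```

>>> {"api": "carry_out", "payload": {
  "targets": [
    {"jaw": 0.3,"travel": [-0.003,0.003,-0.001],"delta_rot": [0,0,0]},
    {"jaw": 0.3,"travel": [-0.003,0.004,-0.001],"delta_rot": [0,0,0]},
    {"jaw": 0.3,"travel": [0,0.003,0],"delta_rot": [0,0,0]},
    {"jaw": 0.3,"travel": [0,0,0],"delta_rot": [0,0,0]},
    {"jaw": 0.3,"travel": [0,0,0],"delta_rot": [0,0,0]}
  ]
}}

```text
time_s: 7.22
eef_pos: [565.5, 87.1, 224.5]
ee_rot: [[-0.138, 0.001, 0.99], [-0.99, 0.002, -0.138], [-0.002, -1.0, 0.001]]
force: [-0.3, -0.4, -2.2]
gripper_width: 0.772
```

```bash
python3 shot.py 10 wb; python3 -c "
import cv2
im=cv2.imread('pics/w10.png');cv2.imwrite('pics/w10c.png',cv2.resize(im[110:200,150:310],None,fx=5,fy=5,interpolation=cv2.INTER_CUBIC))"
```

```text
7.2167 [565.5  87.1 224.5] [ 0.002  0.006  0.009 -0.001 -0.003  0.002] [-0.29 -0.39 -2.23] 0.7716373455544264 [[-0.138, 0.001, 0.99], [-0.99, 0.002, -0.138], [-0.002, -1.0, 0.001]]
```

View pics/w10c.png

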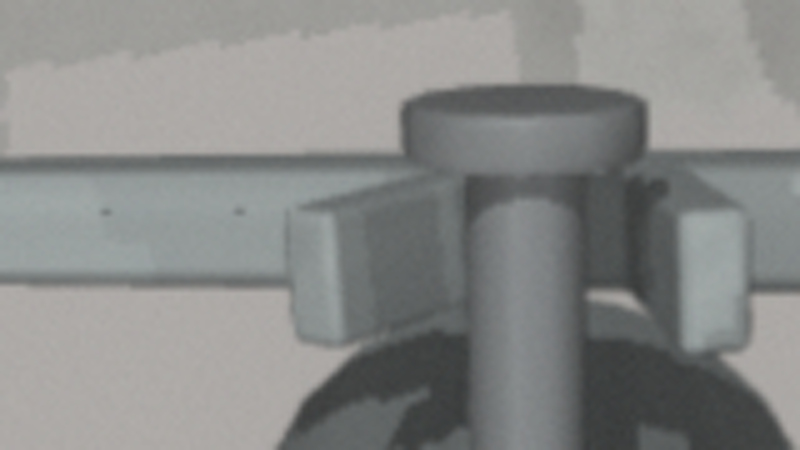

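View pics/b10.png

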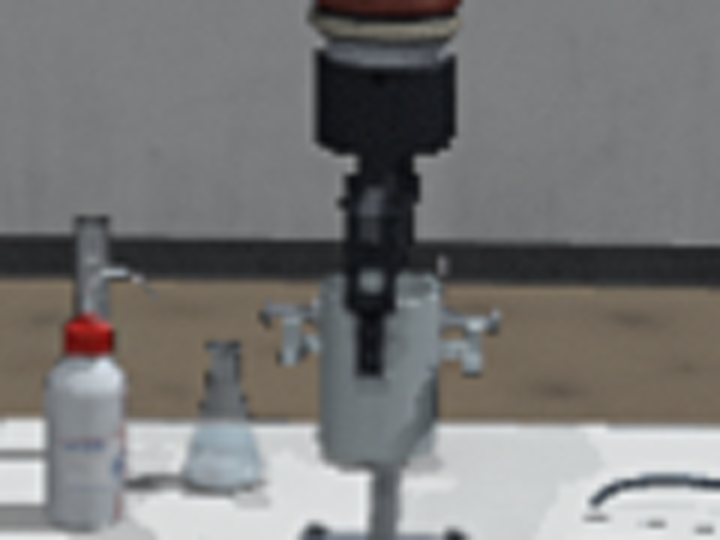

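>>> {"api": "carry_out", "payload": {
  "targets": [
    {"jaw": 0.3,"travel": [0,0.002,0],"delta_rot": [0,0,0]},
    {"jaw": 0.3,"travel": [0.0005,0.002,0],"delta_rot": [0,0,0]},
    {"jaw": 0.3,"travel": [0.0005,0.002,0],"delta_rot": [0,0,0]},
    {"jaw": 0.3,"travel": [0.0005,0.002,0],"delta_rot": [0,0,0]},
    {"jaw": 0.3,"travel": [0.0005,0.002,0],"delta_rot": [0,0,0]},
    {"jaw": 0.3,"travel": [0.0005,0.002,0],"delta_rot": [0,0,0]},
    {"jaw": 0.3,"travel": [0.0005,0.002,0],"delta_rot": [0,0,0]},
    {"jaw": 0.3,"travel": [0.0005,0.002,0],"delta_rot": [0,0,0]}
  ]
}}

```text
time_s: 7.98
eef_pos: [565.7, 83.0, 207.9]
ee_rot: [[-0.139, 0.003, 0.99], [-0.99, 0.001, -0.139], [-0.002, -1.0, 0.002]]
force: [-0.4, 0.8, -2.5]
gripper_width: 0.771
```

```bash
python3 shot.py 11 wb; python3 -c "
import cv2
im=cv2.imread('pics/w11.png');cv2.imwrite('pics/w11c.png',cv2.resize(im[110:200,150:310],None,fx=5,fy=5,interpolation=cv2.INTER_CUBIC))"
```

```text
7.9833 [565.7  83.  207.9] [-0.012  0.018  0.033  0.001 -0.05  -0.01 ] [-0.42  0.8  -2.51] 0.770583776507224 [[-0.139, 0.003, 0.99], [-0.99, 0.001, -0.139], [-0.002, -1.0, 0.002]]
```

View pics/w11c.png

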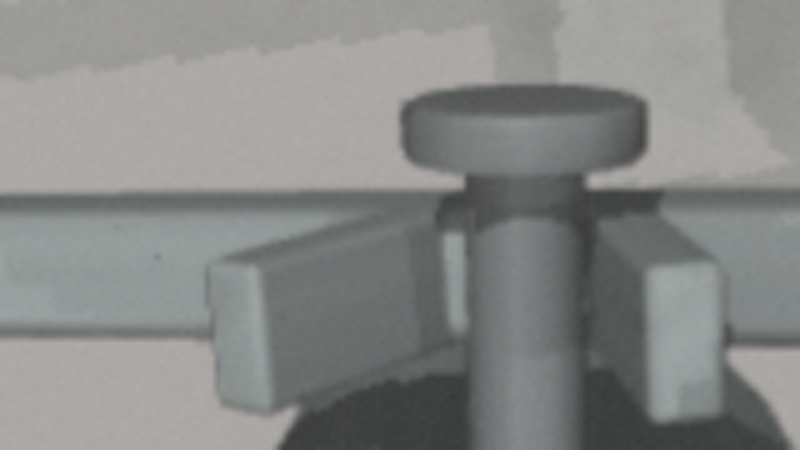

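View pics/b11.png

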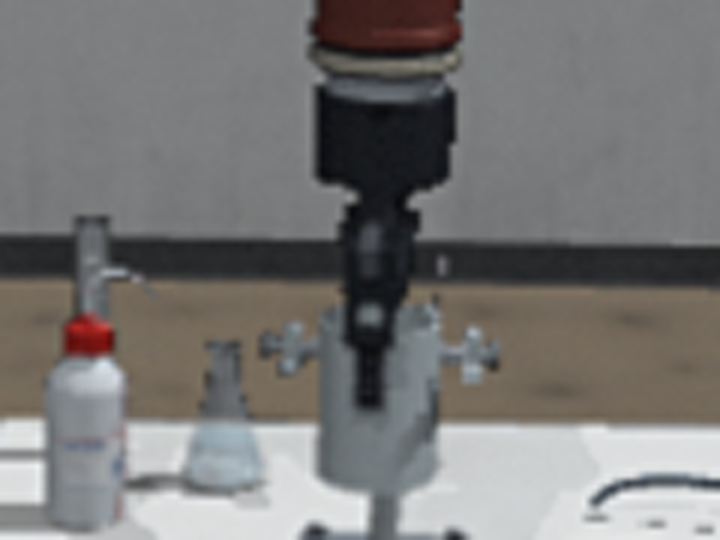

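>>> {"api": "carry_out", "payload": {
  "targets": [
    {"jaw": 0.3,"travel": [0,0.002,0],"delta_rot": [0,0,0]},
    {"jaw": 0.3,"travel": [0.0002,0.002,0],"delta_rot": [0,0,0]},
    {"jaw": 0.3,"travel": [0.0003,0.002,0],"delta_rot": [0,0,0]},
    {"jaw": 0.3,"travel": [0.0003,0.002,0],"delta_rot": [0,0,0]},
    {"jaw": 0.3,"travel": [0.0003,0.002,0],"delta_rot": [0,0,0]},
    {"jaw": 0.3,"travel": [0.0003,0.002,0],"delta_rot": [0,0,0]},
    {"jaw": 0.3,"travel": [0.0003,0.002,0],"delta_rot": [0,0,0]},
    {"jaw": 0.3,"travel": [0.0003,0.002,0],"delta_rot": [0,0,0]}
  ]
}}

```text
time_s: 8.75
eef_pos: [565.4, 79.4, 191.2]
ee_rot: [[-0.139, 0.002, 0.99], [-0.99, -0.001, -0.139], [0.001, -1.0, 0.003]]
force: [-0.6, -2.7, -0.6]
gripper_width: 0.774
```

```bash
python3 shot.py 12 wb; python3 -c "
import cv2
im=cv2.imread('pics/w12.png');cv2.imwrite('pics/w12c.png',cv2.resize(im[110:200,150:310],None,fx=5,fy=5,interpolation=cv2.INTER_CUBIC))"
```

```text
8.75 [565.4  79.4 191.2] [-0.007  0.02   0.028 -0.001 -0.049 -0.007] [-0.56 -2.71 -0.56] 0.7744780846564168 [[-0.139, 0.002, 0.99], [-0.99, -0.001, -0.139], [0.001, -1.0, 0.003]]
```

View pics/w12c.png

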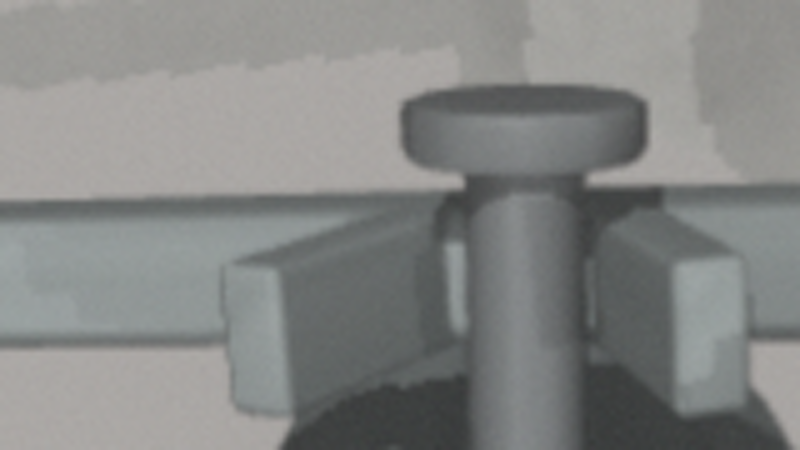

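View pics/b12.png

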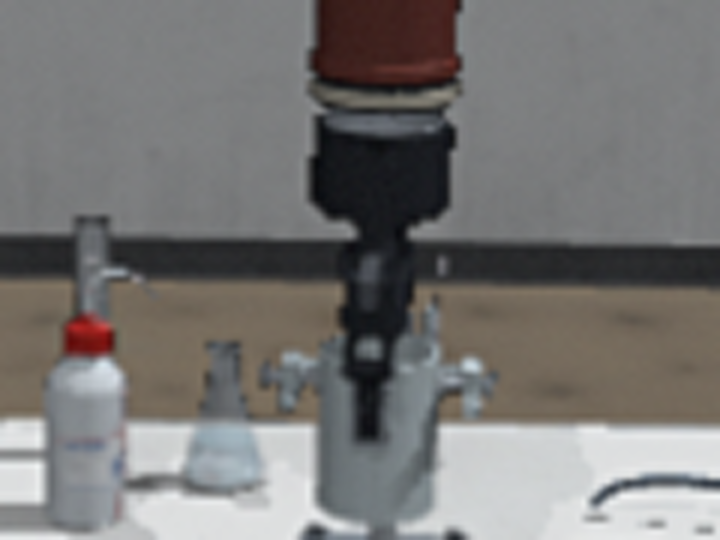

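>>> {"api": "carry_out", "payload": {
  "targets": [
    {"jaw": 0.3,"travel": [0.001,0.002,0],"delta_rot": [0,0,0]},
    {"jaw": 0.3,"travel": [0.0005,0.002,0],"delta_rot": [0,0,0]},
    {"jaw": 0.3,"travel": [0.0005,0.002,0],"delta_rot": [0,0,0]},
    {"jaw": 0.3,"travel": [0.0005,0.002,0],"delta_rot": [0,0,0]},
    {"jaw": 0.3,"travel": [0.0005,0.002,0],"delta_rot": [0,0,0]},
    {"jaw": 0.3,"travel": [0.0003,0.002,0],"delta_rot": [0,0,0]}
  ]
}}

```text
time_s: 9.35
eef_pos: [565.5, 76.9, 178.8]
ee_rot: [[-0.139, 0.004, 0.99], [-0.99, 0.001, -0.139], [-0.001, -1.0, 0.004]]
force: [-0.7, -0.5, -0.7]
gripper_width: 0.771
```

```bash
python3 shot.py 13 w; python3 -c "
import cv2
im=cv2.imread('pics/w13.png');cv2.imwrite('pics/w13c.png',cv2.resize(im[110:200,150:310],None,fx=5,fy=5,interpolation=cv2.INTER_CUBIC))"
```

```text
9.35 [565.5  76.9 178.8] [-0.006  0.024  0.028  0.    -0.05  -0.007] [-0.66 -0.46 -0.68] 0.7709376317233485 [[-0.139, 0.004, 0.99], [-0.99, 0.001, -0.139], [-0.001, -1.0, 0.004]]
```

View pics/w13c.png

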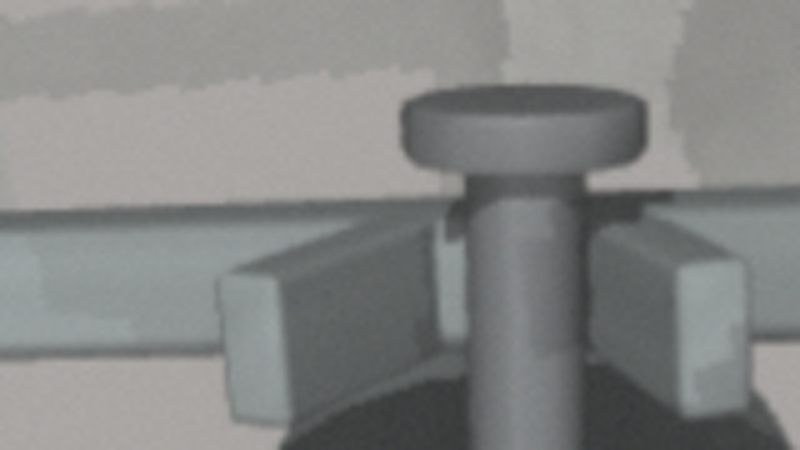

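>>> {"api": "carry_out", "payload": {
  "targets": [
    {"jaw": 0.3,"travel": [0.0003,0.002,0],"delta_rot": [0,0,0]},
    {"jaw": 0.3,"travel": [0.0003,0.002,0],"delta_rot": [0,0,0]},
    {"jaw": 0.3,"travel": [0.0002,0.002,0],"delta_rot": [0,0,0]},
    {"jaw": 0.3,"travel": [0.0002,0.002,0],"delta_rot": [0,0,0]},
    {"jaw": 0.3,"travel": [0.0002,0.002,0],"delta_rot": [0,0,0]},
    {"jaw": 0.3,"travel": [0,0,0],"delta_rot": [0,0,0]},
    {"jaw": 0.3,"travel": [0,0,0],"delta_rot": [0,0,0]}
  ]
}}

```text
time_s: 9.98
eef_pos: [565.4, 75.5, 167.3]
ee_rot: [[-0.139, 0.004, 0.99], [-0.99, 0.001, -0.139], [-0.001, -1.0, 0.004]]
force: [0.7, 0.2, -1.4]
gripper_width: 0.768
```

```bash
python3 shot.py 14 wb; python3 -c "
import cv2
im=cv2.imread('pics/w14.png');cv2.imwrite('pics/w14c.png',cv2.resize(im[110:200,150:310],None,fx=5,fy=5,interpolation=cv2.INTER_CUBIC))"; python3 shot.py 14 x
```

```text
9.9833 [565.4  75.5 167.3] [-0.     0.004  0.003  0.001 -0.005  0.   ] [ 0.66  0.22 -1.37] 0.7678018019126263 [[-0.139, 0.004, 0.99], [-0.99, 0.001, -0.139], [-0.001, -1.0, 0.004]]
10.0833 [565.4  75.5 167.4] [-0.    -0.004  0.001 -0.001  0.003  0.001] [-1.28  0.16 -1.3 ] 0.7687317800394706 [[-0.139, 0.004, 0.99], [-0.99, 0.001, -0.139], [-0.001, -1.0, 0.004]]
```

View pics/w14c.png

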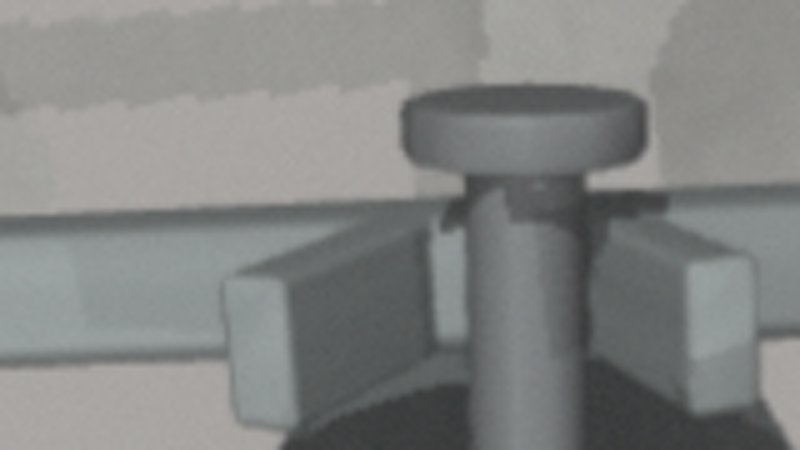

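View pics/b14.png

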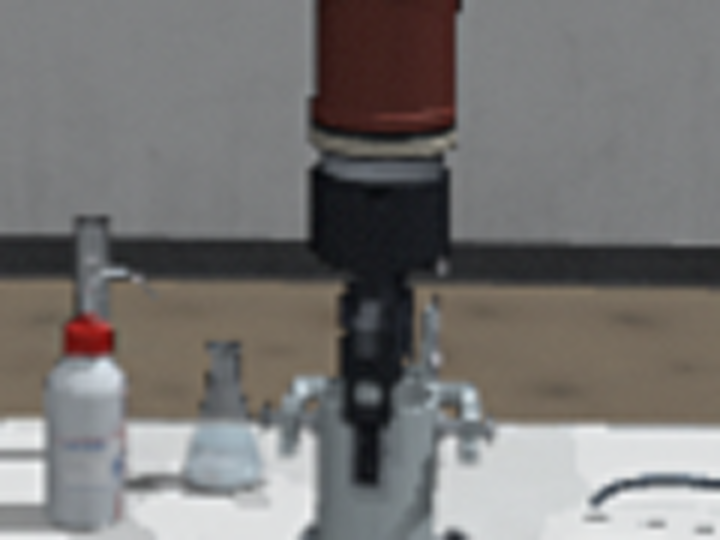

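```bash
cat > avg.py <<'E'
from plan import *
F=[]
for i in range(12):
    env.camera("side");F.append(env.get_state()['force'])
F=np.array(F);s=env.get_state();print(s['time_s'],np.round(s['eef_pos'],1),F.mean(0).round(2),(F.std(0)/12**.5).round(2))
E
python3 avg.py
```

```text
10.6833 [565.4  75.6 167.4] [-0.33 -0.72 -0.61] [0.13 0.1  0.16]
```

>>> {"api": "carry_out", "payload": {
  "targets": [
    {"jaw": 0.3,"travel": [0,0.0015,0],"delta_rot": [0,0,0]},
    {"jaw": 0.3,"travel": [0.0001,0.002,0],"delta_rot": [0,0,0]},
    {"jaw": 0.3,"travel": [0.0001,0.002,0],"delta_rot": [0,0,0]},
    {"jaw": 0.3,"travel": [0.0001,0.0015,0],"delta_rot": [0,0,0]},
    {"jaw": 0.3,"travel": [0,0,0],"delta_rot": [0,0,0]},
    {"jaw": 0.3,"travel": [0,0,0],"delta_rot": [0,0,0]},
    {"jaw": 0.3,"travel": [0,0,0],"delta_rot": [0,0,0]}
  ]
}}

```text
time_s: 11.27
eef_pos: [565.3, 75.0, 159.5]
ee_rot: [[-0.139, 0.004, 0.99], [-0.99, 0.0, -0.139], [-0.001, -1.0, 0.004]]
force: [0.1, -1.7, 0.1]
gripper_width: 0.773
```

```bash
python3 avg.py
```

```text
11.8667 [565.3  75.  159.6] [-0.48 -0.56 -0.26] [0.14 0.08 0.16]
```

>>> {"api": "carry_out", "payload": {
  "targets": [
    {"jaw": 0.7,"travel": [0,0,0],"delta_rot": [0,0,0]},
    {"jaw": 0.76,"travel": [0,0,0],"delta_rot": [0,0,0]},
    {"jaw": 0.78,"travel": [0,0,0],"delta_rot": [0,0,0]},
    {"jaw": 0.79,"travel": [0,0,0],"delta_rot": [0,0,0]},
    {"jaw": 0.8,"travel": [0,0,0],"delta_rot": [0,0,0]},
    {"jaw": 0.82,"travel": [0,0,0],"delta_rot": [0,0,0]},
    {"jaw": 0.84,"travel": [0,0,0],"delta_rot": [0,0,0]}
  ]
}}

```text
time_s: 12.45
eef_pos: [566.0, 75.4, 160.0]
ee_rot: [[-0.139, 0.006, 0.99], [-0.99, 0.001, -0.139], [-0.002, -1.0, 0.006]]
force: [-0.6, -0.1, 0.7]
gripper_width: 0.844
```

```bash
python3 shot.py 15 wb
```

```text
12.45 [566.   75.4 160. ] [ 0.    -0.003 -0.003  0.004 -0.002  0.002] [-0.59 -0.14  0.66] 0.8441735659963184 [[-0.139, 0.006, 0.99], [-0.99, 0.001, -0.139], [-0.002, -1.0, 0.006]]
```

View pics/w15.png

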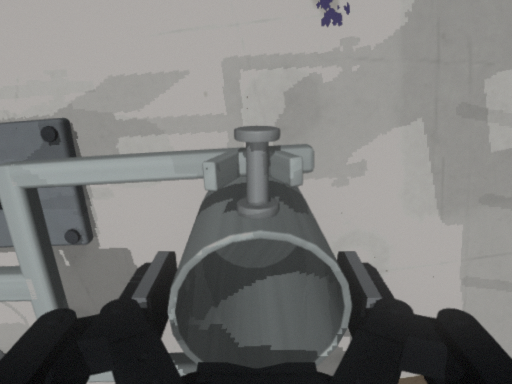

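View pics/b15.png

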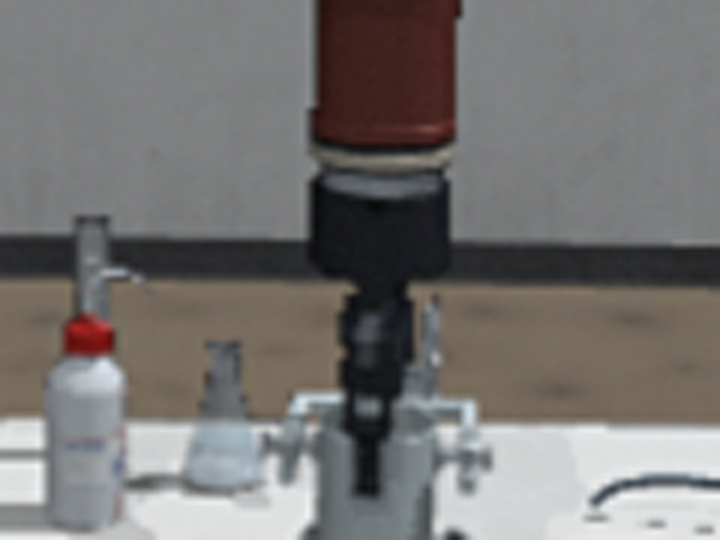

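>>> {"api": "carry_out", "payload": {
  "targets": [
    {"jaw": 0.9,"travel": [0.001,0,0],"delta_rot": [0,0,0]},
    {"jaw": 1,"travel": [0.001,0,0],"delta_rot": [0,0,0]},
    {"jaw": 1,"travel": [0,0,0],"delta_rot": [0,0,0]},
    {"jaw": 1,"travel": [0,0,0],"delta_rot": [0,0,0]},
    {"jaw": 1,"travel": [0,-0.005,0],"delta_rot": [0,0,0]},
    {"jaw": 1,"travel": [0,-0.008,0],"delta_rot": [0,0,0]},
    {"jaw": 1,"travel": [0,-0.01,0],"delta_rot": [0,0,0]},
    {"jaw": 1,"travel": [0,-0.012,0],"delta_rot": [0,0,0]}
  ]
}}

```text
time_s: 13.22
eef_pos: [563.7, 73.2, 194.9]
ee_rot: [[-0.139, 0.001, 0.99], [-0.99, 0.001, -0.139], [-0.001, -1.0, 0.0]]
force: [-0.3, 0.5, -0.6]
gripper_width: 0.999
```

```bash
python3 shot.py 16 wb
```

```text
13.2167 [563.7  73.2 194.9] [-0.001 -0.143 -0.156  0.     0.298 -0.002] [-0.29  0.47 -0.65] 0.9989819796251048 [[-0.139, 0.001, 0.99], [-0.99, 0.001, -0.139], [-0.001, -1.0, 0.0]]
```

View pics/w16.png

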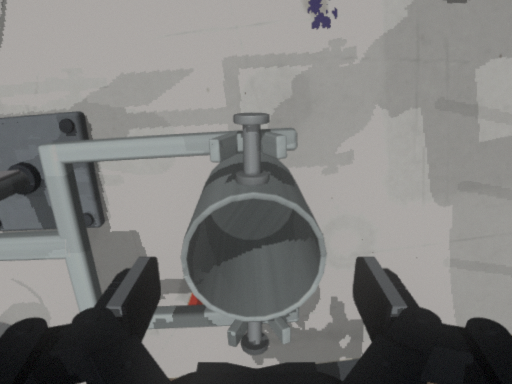

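View pics/b16.png

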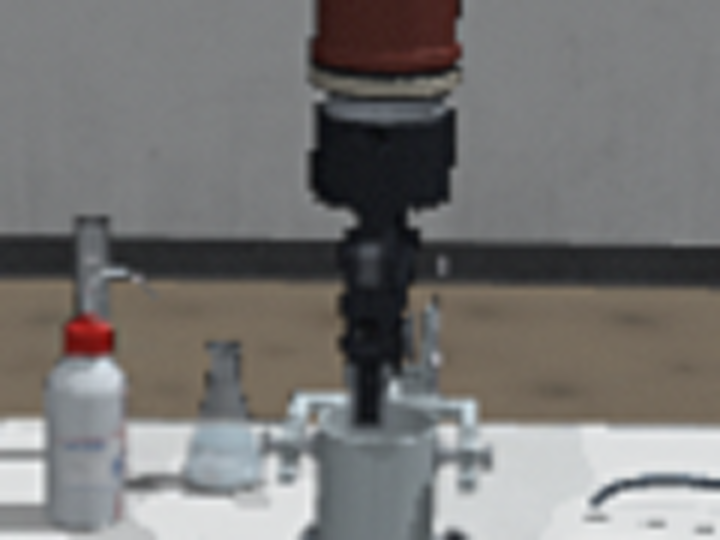

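Run:
```python
from plan import *
p,r=plan([563,72,250],Rdown(-8),step=30)
p,r=plan([472,-268,205],Rdown(-8),p0=p,R0=r,step=32)
```

```text
2 rows:
[{"jaw":1,"travel":[0.0007, -0.0261, -0.0012],"delta_rot":[-0.19, 0.0, -0.06]},
{"jaw":1,"travel":[0.0008, -0.0261, -0.0012],"delta_rot":[-0.19, 0.01, -0.06]}]
12 rows:
[{"jaw":1,"travel":[0.0291, 0.0038, -0.0036],"delta_rot":[0.0, 0.0, 0.0]},
{"jaw":1,"travel":[0.0291, 0.0037, -0.0035],"delta_rot":[0.0, 0.0, 0.0]},
{"jaw":1,"travel":[0.0291, 0.0038, -0.0036],"delta_rot":[0.0, 0.0, 0.0]},
{"jaw":1,"travel":[0.0292, 0.0037, -0.0036],"delta_rot":[0.0, 0.0, 0.0]},
{"jaw":1,"travel":[0.0291, 0.0038, -0.0035],"delta_rot":[0.0, 0.0, 0.0]},
{"jaw":1,"travel":[0.0291, 0.0037, -0.0036],"delta_rot":[0.0, 0.0, 0.0]},
{"jaw":1,"travel":[0.0291, 0.0038, -0.0036],"delta_rot":[0.0, 0.0, 0.0]},
{"jaw":1,"travel":[0.0291, 0.0037, -0.0035],"delta_rot":[0.0, 0.0, 0.0]},
{"jaw":1,"travel":[0.0291, 0.0038, -0.0036],"delta_rot":[0.0, 0.0, 0.0]},
{"jaw":1,"travel":[0.0291, 0.0037, -0.0036],"delta_rot":[0.0, 0.0, 0.0]},
{"jaw":1,"travel":[0.0292, 0.0038, -0.0035],"delta_rot":[0.0, 0.0, 0.0]},
{"jaw":1,"travel":[0.0291, 0.0037, -0.0036],"delta_rot":[0.0, 0.0, 0.0]}]
```

>>> {"api": "carry_out", "payload": {
  "targets": [
    {"jaw": 1,"travel": [0,-0.025,0],"delta_rot": [0,0,0]},
    {"jaw": 1,"travel": [0,-0.026,0],"delta_rot": [0,0,0]},
    {"jaw": 1,"travel": [0.012,-0.01,-0.001],"delta_rot": [0,0,0]},
    {"jaw": 1,"travel": [0.025,0,-0.003],"delta_rot": [0,0,0]},
    {"jaw": 1,"travel": [0.029,0.002,-0.004],"delta_rot": [0,0,0]},
    {"jaw": 1,"travel": [0.029,0.004,-0.004],"delta_rot": [0,0,0]},
    {"jaw": 1,"travel": [0.029,0.004,-0.004],"delta_rot": [0,0,0]},
    {"jaw": 1,"travel": [0.029,0.004,-0.004],"delta_rot": [0,0,0]},
    {"jaw": 1,"travel": [0.029,0.004,-0.004],"delta_rot": [0,0,0]},
    {"jaw": 1,"travel": [0.029,0.004,-0.004],"delta_rot": [0,0,0]},
    {"jaw": 1,"travel": [0.029,0.004,-0.004],"delta_rot": [0,0,0]},
    {"jaw": 1,"travel": [0.029,0.004,-0.004],"delta_rot": [0,0,0]},
    {"jaw": 1,"travel": [0.029,0.004,-0.004],"delta_rot": [0,0,0]},
    {"jaw": 1,"travel": [0.025,0.004,-0.004],"delta_rot": [0,0,0]},
    {"jaw": 1,"travel": [0,0,0],"delta_rot": [0,0,0]},
    {"jaw": 1,"travel": [0,0,0],"delta_rot": [0,0,0]}
  ]
}}

```text
time_s: 14.65
eef_pos: [468.9, -262.5, 221.3]
ee_rot: [[-0.137, 0.014, 0.991], [-0.991, -0.004, -0.137], [0.002, -1.0, 0.014]]
force: [0.7, 0.7, 0.3]
gripper_width: 1.001
```

```bash
python3 shot.py 17 wa;  python3 - <<'E'
from plan import *
cv2.imwrite("pics/bf17.png",env.camera("side")[:,:,::-1])
p,r=plan([472,-272,205],Rdown(-8),step=32)
E
```

```text
14.65 [ 468.9 -262.5  221.3] [-0.058  0.009  0.008 -0.022 -0.013 -0.027] [0.72 0.71 0.32] 1.0006621671153957 [[-0.137, 0.014, 0.991], [-0.991, -0.004, -0.137], [0.002, -1.0, 0.014]]
1 rows:
[{"jaw":1,"travel":[0.0108, 0.0167, 0.0033],"delta_rot":[-0.84, 0.32, 0.13]}]
```

View pics/w17.png

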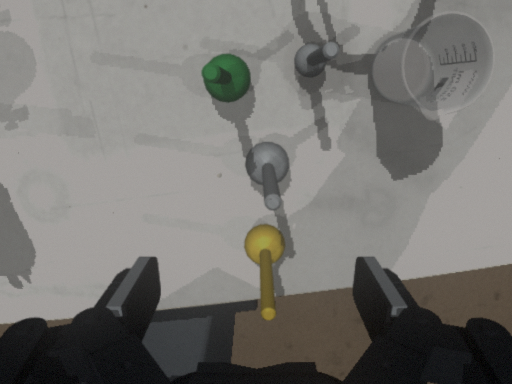

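View pics/a17.png

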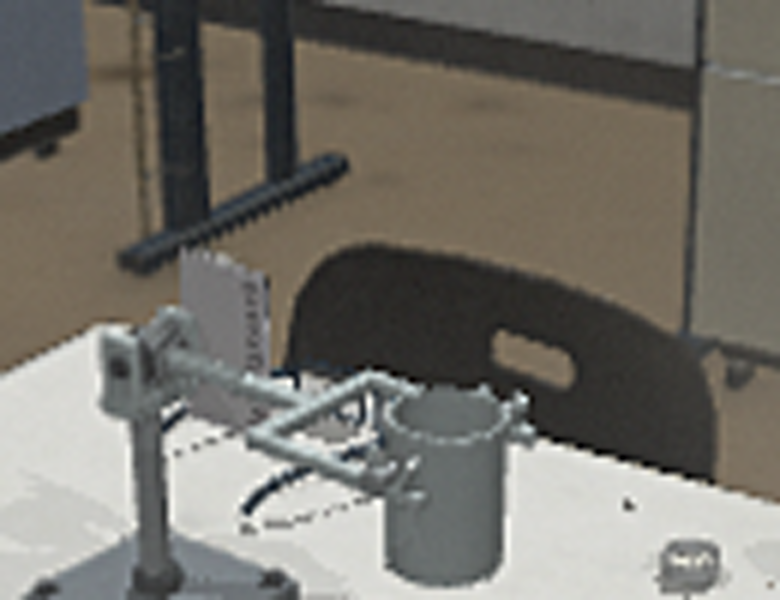

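View pics/bf17.png

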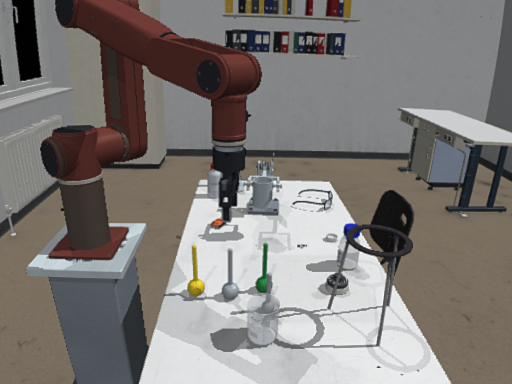

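Run:
```python
from plan import *
import pickle
c=pickle.load(open("c17.pkl","rb"))
print(atz(c,[(272,202)],145),atz(c,[(267,163)],20),atz(c,[(268,313)],145),atz(c,[(212,73)],145))
s=env.get_state();print(s['eef_pos'],np.round(s['dq'],3))
t=atz(c,[(272,202)],145)[0]
p,r=plan([t[0],t[1],160],Rdown(-8),step=25)
```

```text
[[ 470.18421832 -272.1601985   145.        ]] [[ 470.02844975 -272.64649075   20.        ]] [[ 381.46927978 -258.16361819  145.        ]] [[ 558.114795   -246.09755033  145.        ]]
[ 469.95827308 -260.77482775  221.67390048] [ 0.02  -0.004 -0.004  0.003 -0.002 -0.001]
3 rows:
[{"jaw":1,"travel":[0.0037, 0.0206, 0.0003],"delta_rot":[-0.28, 0.11, 0.04]},
{"jaw":1,"travel":[0.0037, 0.0205, 0.0004],"delta_rot":[-0.28, 0.1, 0.05]},
{"jaw":1,"travel":[0.0038, 0.0206, 0.0005],"delta_rot":[-0.28, 0.11, 0.04]}]
```

>>> {"api": "carry_out", "payload": {
  "targets": [
    {"jaw": 1,"travel": [0.004,0.02,0.0005],"delta_rot": [-0.3,0.1,0]},
    {"jaw": 1,"travel": [0.004,0.02,0.0005],"delta_rot": [-0.3,0.1,0]},
    {"jaw": 1,"travel": [0.003,0.02,0.0005],"delta_rot": [-0.3,0.1,0]},
    {"jaw": 1,"travel": [0,0,0],"delta_rot": [0,0,0]},
    {"jaw": 1,"travel": [0,0,0],"delta_rot": [0,0,0]}
  ]
}}

```text
time_s: 15.22
eef_pos: [474.7, -268.1, 163.6]
ee_rot: [[-0.13, 0.004, 0.991], [-0.991, -0.005, -0.13], [0.004, -1.0, 0.005]]
force: [0.4, -0.0, 0.1]
gripper_width: 1.001
```

```bash
python3 shot.py 18 w;  python3 - <<'E'
from plan import *
p,r=plan([470.5,-272.5,106],Rdown(-8),step=32)
E
```

```text
15.2167 [ 474.7 -268.1  163.6] [ 0.02   0.02   0.03   0.002 -0.008  0.001] [ 0.42 -0.03  0.08] 1.0011428100275774 [[-0.13, 0.004, 0.991], [-0.991, -0.005, -0.13], [0.004, -1.0, 0.005]]
2 rows:
[{"jaw":1,"travel":[0.0025, 0.0287, -0.0018],"delta_rot":[-0.13, 0.25, 0.12]},
{"jaw":1,"travel":[0.0025, 0.0287, -0.0017],"delta_rot":[-0.13, 0.26, 0.11]}]
```

View pics/w18.png

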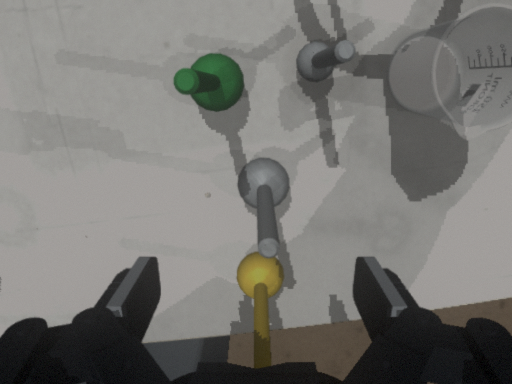

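>>> {"api": "carry_out", "payload": {
  "targets": [
    {"jaw": 1,"travel": [0.003,0.015,-0.002],"delta_rot": [-0.1,0.2,0.1]},
    {"jaw": 1,"travel": [0.002,0.015,-0.002],"delta_rot": [-0.1,0.2,0.1]},
    {"jaw": 1,"travel": [0,0,0],"delta_rot": [0,0,0]},
    {"jaw": 1,"travel": [0,0,0],"delta_rot": [0,0,0]}
  ]
}}

```text
time_s: 15.6
eef_pos: [473.7, -271.8, 139.2]
ee_rot: [[-0.133, 0.008, 0.991], [-0.991, -0.005, -0.133], [0.004, -1.0, 0.009]]
force: [0.5, 1.1, 1.1]
gripper_width: 1.002
```

```bash
python3 shot.py 19 w;  python3 - <<'E'
from plan import *
import pickle
c=pickle.load(open("c18.pkl","rb"));print(atz(c,[(268,246)],145),atz(c,[(263,184)],20))
p,r=plan([470.5,-272.5,106],Rdown(-8),step=32)
E
```

```text
15.6 [ 473.7 -271.8  139.2] [ 0.007 -0.004  0.004 -0.001  0.003 -0.   ] [0.52 1.06 1.14] 1.002126102446057 [[-0.133, 0.008, 0.991], [-0.991, -0.005, -0.133], [0.004, -1.0, 0.009]]
[[ 471.75042588 -272.54305237  145.        ]] [[ 469.02641186 -272.33066056   20.        ]]
2 rows:
[{"jaw":1,"travel":[0.0005, 0.0166, -0.0017],"delta_rot":[-0.26, 0.18, 0.12]},
{"jaw":1,"travel":[0.0005, 0.0167, -0.0016],"delta_rot":[-0.25, 0.17, 0.13]}]
```

View pics/w19.png

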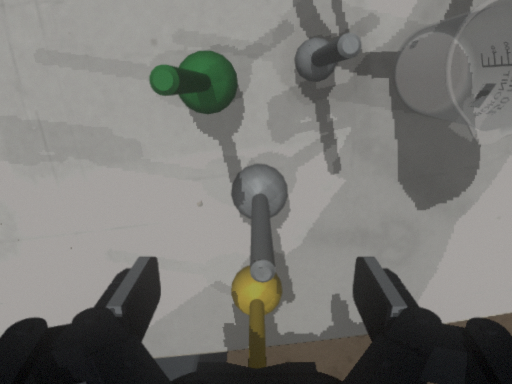

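>>> {"api": "carry_out", "payload": {
  "targets": [
    {"jaw": 1,"travel": [0.0015,0.015,-0.0015],"delta_rot": [-0.2,0.1,0.1]},
    {"jaw": 1,"travel": [0,0.015,-0.0015],"delta_rot": [-0.2,0.1,0.1]},
    {"jaw": 1,"travel": [0,0,0],"delta_rot": [0,0,0]},
    {"jaw": 1,"travel": [0,0,0],"delta_rot": [0,0,0]}
  ]
}}

```text
time_s: 15.98
eef_pos: [472.7, -273.9, 110.3]
ee_rot: [[-0.136, 0.006, 0.991], [-0.991, -0.004, -0.136], [0.004, -1.0, 0.007]]
force: [0.7, 0.1, 1.7]
gripper_width: 1.001
```

```bash
python3 shot.py 20 w;  python3 - <<'E'
from plan import *
p,r=plan([471.5,-272.5,105],Rdown(-8),step=32)
E
```

```text
15.9833 [ 472.7 -273.9  110.3] [-0.002  0.022  0.025  0.    -0.011 -0.   ] [0.66 0.1  1.71] 1.001270715404994 [[-0.136, 0.006, 0.991], [-0.991, -0.004, -0.136], [0.004, -1.0, 0.007]]
1 rows:
[{"jaw":1,"travel":[-0.001, 0.005, -0.001],"delta_rot":[-0.34, 0.2, 0.17]}]
```

View pics/w20.png

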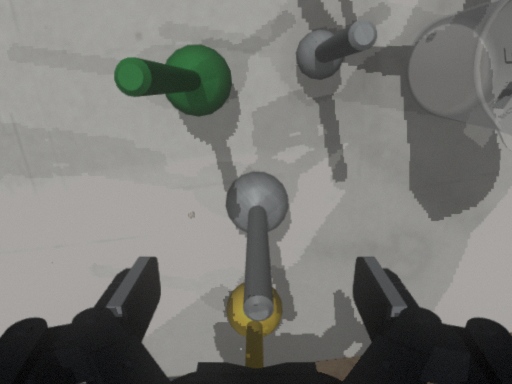

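>>> {"api": "carry_out", "payload": {
  "targets": [
    {"jaw": 1,"travel": [-0.001,0.005,-0.001],"delta_rot": [-0.3,0.2,0.2]},
    {"jaw": 0.6,"travel": [0,0,0],"delta_rot": [0,0,0]},
    {"jaw": 0.4,"travel": [0,0,0],"delta_rot": [0,0,0]},
    {"jaw": 0.25,"travel": [0,0,0],"delta_rot": [0,0,0]},
    {"jaw": 0.15,"travel": [0,0,0],"delta_rot": [0,0,0]},
    {"jaw": 0,"travel": [0,0,0],"delta_rot": [0,0,0]},
    {"jaw": 0,"travel": [0,0,0],"delta_rot": [0,0,0]},
    {"jaw": 0,"travel": [0,0,0],"delta_rot": [0,0,0]},
    {"jaw": 0,"travel": [0,0,0],"delta_rot": [0,0,0]}
  ]
}}

```text
time_s: 16.78
eef_pos: [471.9, -272.9, 105.3]
ee_rot: [[-0.14, 0.001, 0.99], [-0.99, 0.0, -0.14], [-0.0, -1.0, 0.001]]
force: [-0.7, -0.1, -1.4]
gripper_width: 0.118
```

```bash
python3 shot.py 21 w; python3 avg.py
```

```text
16.7833 [ 471.9 -272.9  105.3] [-0.    -0.001  0.002 -0.    -0.002  0.   ] [-0.72 -0.12 -1.42] 0.11788762870778006 [[-0.14, 0.001, 0.99], [-0.99, 0.0, -0.14], [-0.0, -1.0, 0.001]]
17.4333 [ 472.  -272.9  105.4] [ 0.04  0.08 -1.03] [0.14 0.14 0.12]
```

View pics/w21.png

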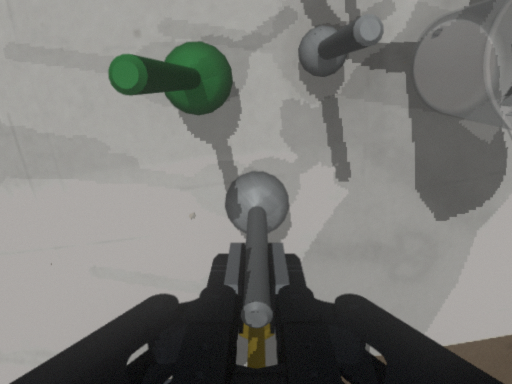

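Run:
```python
from plan import *
import pickle
c=pickle.load(open("c16.pkl","rb"))
im=cv2.imread("pics/w16.png");cv2.imwrite("pics/w16c.png",cv2.resize(im[180:330,170:340],None,fx=4,fy=4,interpolation=cv2.INTER_CUBIC))
th=np.linspace(0,2*np.pi,90)
best=[]
for ctr in [(565.5,74.5),(566.5,75),(565,75.5)]:
  ring=np.c_[ctr[0]+33*np.cos(th),ctr[1]+33*np.sin(th),np.full(90,209.6)]
  q=proj(c,ring);print(ctr,q.min(0),q.max(0))
```

```text
(565.5, 74.5) [178.75775987 200.24648515] [332.88249083 334.91444416]
(566.5, 75) [177.11385045 198.0457944 ] [331.56641559 333.32124238]
(565, 75.5) [176.73846065 201.75555352] [330.62814697 336.00405367]
```

View pics/w16c.png

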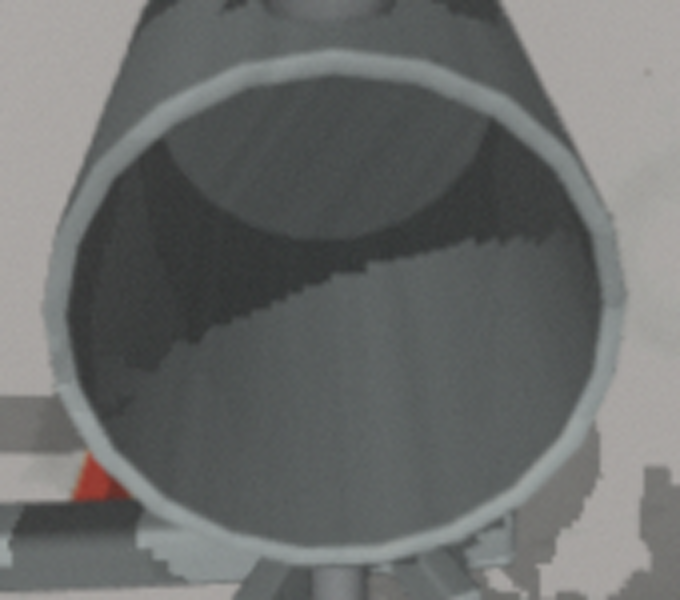

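>>> {"api": "carry_out", "payload": {
  "targets": [
    {"jaw": 0,"travel": [0,-0.005,0],"delta_rot": [0,0,0]},
    {"jaw": 0,"travel": [0,-0.012,0],"delta_rot": [0,0,0]},
    {"jaw": 0,"travel": [0,-0.02,0],"delta_rot": [0,0,0]},
    {"jaw": 0,"travel": [0,-0.028,0],"delta_rot": [0,0,0]},
    {"jaw": 0,"travel": [0,-0.03,0],"delta_rot": [0,0,0]},
    {"jaw": 0,"travel": [0,-0.03,0],"delta_rot": [0,0,0]},
    {"jaw": 0,"travel": [0,-0.03,0],"delta_rot": [0,0,0]},
    {"jaw": 0,"travel": [0,-0.03,0],"delta_rot": [0,0,0]},
    {"jaw": 0,"travel": [0,-0.03,0],"delta_rot": [0,0,0]},
    {"jaw": 0,"travel": [0,-0.02,0],"delta_rot": [0,0,0]},
    {"jaw": 0,"travel": [0,0,0],"delta_rot": [0,0,0]}
  ]
}}

```text
time_s: 18.35
eef_pos: [468.8, -270.7, 357.2]
ee_rot: [[-0.14, -0.002, 0.99], [-0.99, 0.002, -0.14], [-0.002, -1.0, -0.002]]
force: [-0.2, -1.0, -1.0]
gripper_width: 0.122
```

```bash
python3 - <<'E'
from plan import *
import pickle
from scipy.optimize import least_squares
c=pickle.load(open("c16.pkl","rb"))
th=np.linspace(0,2*np.pi,180)
def ext(v):
  q=proj(c,np.c_[v[0]+33*np.cos(th),v[1]+33*np.sin(th),np.full(180,v[2])]);return np.r_[q.min(0),q.max(0)]
r=least_squares(lambda v:ext(v)-[180.5,192,326.5,320.75],[565,75,205]);print(r.x,r.fun)
# pins in w16 far notch/near disc
print(atz(c,[(250.5,119),(256,342)],r.x[2]-18).round(1), atz(c,[(250.5,119),(256,342)],r.x[2]-18).mean(0))
E
python3 shot.py 22 w; python3 avg.py
python3 - <<'E'
from plan import *
a=env.get_calibration("scene");im=env.camera("scene");crop(0,im,(215,150,275,205),"pics/a22.png",10)
print([proj(a,[[567,74,z]])for z in(204,187)])
E
```

```text
[566.17572522  75.50545349 200.38370725] [ 0.16003946 -0.16694612 -0.15966248  0.19505665]
[[627.2  68.3 182.4]
 [504.5  83.1 182.4]] [565.8250667   75.68934664 182.38370725]
18.35 [ 468.8 -270.7  357.2] [ 0.    -0.014  0.017  0.002 -0.019  0.001] [-0.21 -0.99 -1.03] 0.12214473153313016 [[-0.14, -0.002, 0.99], [-0.99, 0.002, -0.14], [-0.002, -1.0, -0.002]]
19.0 [ 467.4 -269.6  350.1] [-0.06  0.24 -2.23] [0.18 0.14 0.11]
[array([[244.14536711, 168.56124184]]), array([[244.16719529, 173.30128773]])]
```

View pics/w22.png

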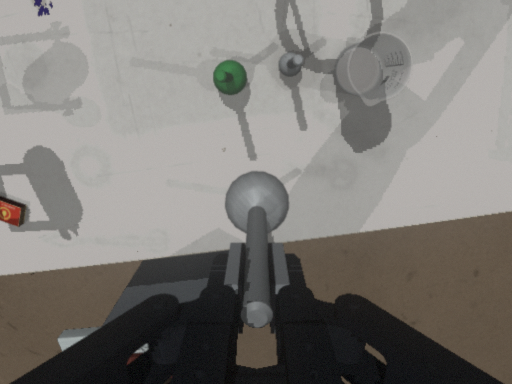

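View pics/a22.png

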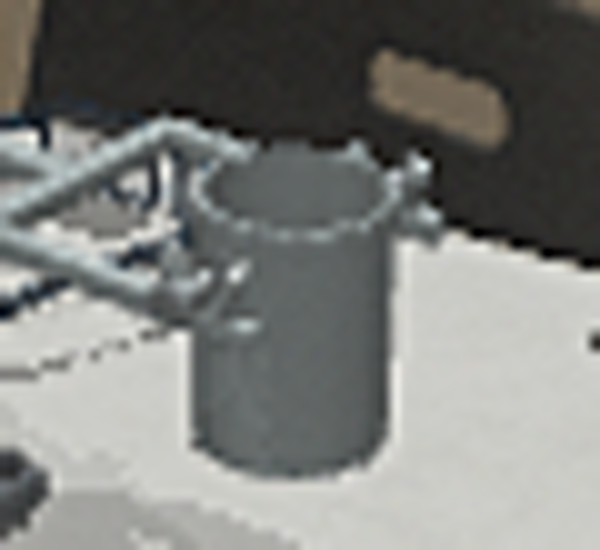

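Run:
```python
from plan import *
p,r=plan([567,72,345],Rdown(-8),step=29,jaw=0)
```

```text
13 rows:
[{"jaw":0,"travel":[-0.0271, 0.0006, 0.0039],"delta_rot":[0.05, 0.0, -0.03]},
{"jaw":0,"travel":[-0.0271, 0.0005, 0.0039],"delta_rot":[0.05, 0.0, -0.03]},
{"jaw":0,"travel":[-0.0271, 0.0005, 0.0039],"delta_rot":[0.04, -0.01, -0.03]},
{"jaw":0,"travel":[-0.0271, 0.0005, 0.004],"delta_rot":[0.05, 0.0, -0.03]},
{"jaw":0,"travel":[-0.027, 0.0005, 0.0039],"delta_rot":[0.05, 0.0, -0.03]},
{"jaw":0,"travel":[-0.0271, 0.0005, 0.0039],"delta_rot":[0.05, 0.0, -0.03]},
{"jaw":0,"travel":[-0.0271, 0.0005, 0.0039],"delta_rot":[0.04, -0.01, -0.03]},
{"jaw":0,"travel":[-0.0271, 0.0005, 0.0039],"delta_rot":[0.05, 0.0, -0.03]},
{"jaw":0,"travel":[-0.0271, 0.0005, 0.004],"delta_rot":[0.05, 0.0, -0.03]},
{"jaw":0,"travel":[-0.0271, 0.0004, 0.0039],"delta_rot":[0.05, 0.0, -0.03]},
{"jaw":0,"travel":[-0.0271, 0.0005, 0.0039],"delta_rot":[0.04, -0.01, -0.03]},
{"jaw":0,"travel":[-0.0271, 0.0004, 0.0039],"delta_rot":[0.05, 0.0, -0.03]},
{"jaw":0,"travel":[-0.027, 0.0004, 0.004],"delta_rot":[0.05, 0.0, -0.03]}]
```

>>> {"api": "carry_out", "payload": {
  "targets": [
    {"jaw": 0,"travel": [-0.012,0,0.002],"delta_rot": [0,0,0]},
    {"jaw": 0,"travel": [-0.022,0,0.003],"delta_rot": [0,0,0]},
    {"jaw": 0,"travel": [-0.027,0,0.004],"delta_rot": [0,0,0]},
    {"jaw": 0,"travel": [-0.027,0,0.004],"delta_rot": [0,0,0]},
    {"jaw": 0,"travel": [-0.027,0,0.004],"delta_rot": [0,0,0]},
    {"jaw": 0,"travel": [-0.027,0,0.004],"delta_rot": [0,0,0]},
    {"jaw": 0,"travel": [-0.027,0,0.004],"delta_rot": [0,0,0]},
    {"jaw": 0,"travel": [-0.027,0,0.004],"delta_rot": [0,0,0]},
    {"jaw": 0,"travel": [-0.027,0,0.004],"delta_rot": [0,0,0]},
    {"jaw": 0,"travel": [-0.027,0,0.004],"delta_rot": [0,0,0]},
    {"jaw": 0,"travel": [-0.027,0,0.004],"delta_rot": [0,0,0]},
    {"jaw": 0,"travel": [-0.027,0,0.004],"delta_rot": [0,0,0]},
    {"jaw": 0,"travel": [-0.022,0,0.004],"delta_rot": [0,0,0]},
    {"jaw": 0,"travel": [-0.012,0,0.002],"delta_rot": [0,0,0]},
    {"jaw": 0,"travel": [0,0,0],"delta_rot": [0,0,0]},
    {"jaw": 0,"travel": [0,0,0],"delta_rot": [0,0,0]}
  ]
}}

```text
time_s: 20.38
eef_pos: [568.3, 84.7, 353.0]
ee_rot: [[-0.139, -0.008, 0.99], [-0.99, 0.013, -0.139], [-0.011, -1.0, -0.009]]
force: [0.1, 0.4, -1.6]
gripper_width: 0.127
```

```bash
python3 shot.py 23 wab;  python3 - <<'E'
from plan import *
p,r=plan([567,75.5,330],Rdown(-8),step=32)
E
```

```text
20.3833 [568.3  84.7 353. ] [ 0.037  0.004 -0.003  0.008  0.     0.014] [ 0.09  0.36 -1.57] 0.12652114801041134 [[-0.139, -0.008, 0.99], [-0.99, 0.013, -0.139], [-0.011, -1.0, -0.009]]
1 rows:
[{"jaw":1,"travel":[0.0079, 0.023, -0.0001],"delta_rot":[0.51, -0.14, -0.65]}]
```

View pics/w23.png

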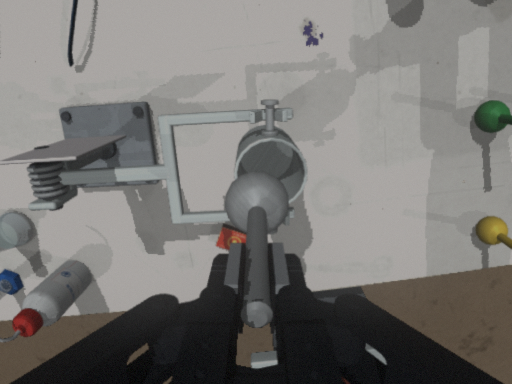

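View pics/a23.png

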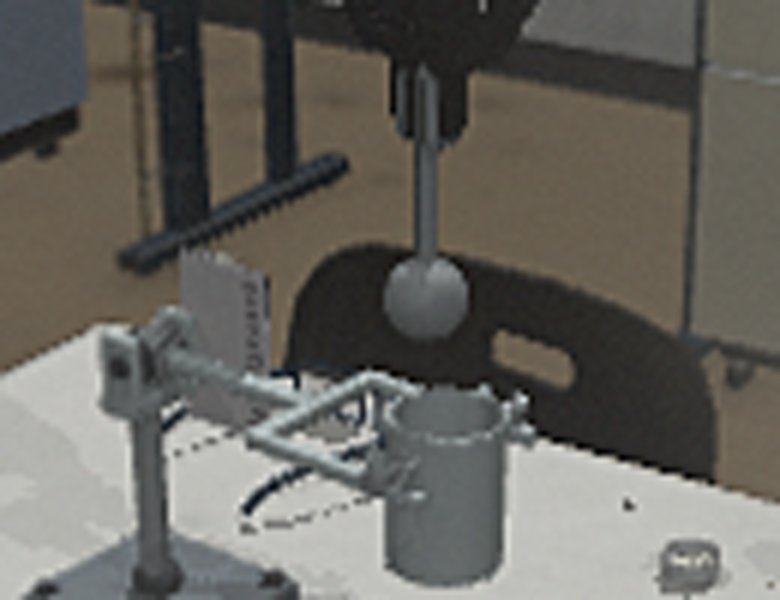

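View pics/b23.png

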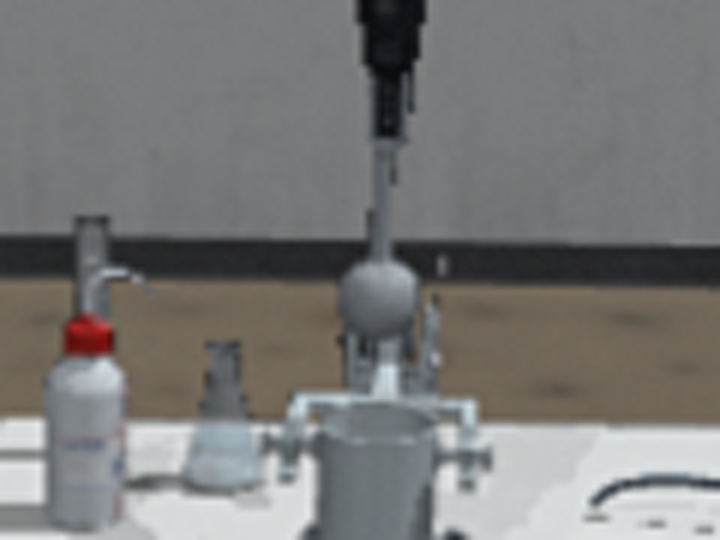

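>>> {"api": "carry_out", "payload": {
  "targets": [
    {"jaw": 0,"travel": [0.004,0.01,0],"delta_rot": [0.3,-0.1,-0.4]},
    {"jaw": 0,"travel": [0.004,0.01,-0.001],"delta_rot": [0.2,0,-0.3]},
    {"jaw": 0,"travel": [0,0,0],"delta_rot": [0,0,0]},
    {"jaw": 0,"travel": [0,0,0],"delta_rot": [0,0,0]}
  ]
}}

```text
time_s: 20.87
eef_pos: [565.3, 71.4, 330.7]
ee_rot: [[-0.144, 0.0, 0.99], [-0.99, -0.003, -0.144], [0.003, -1.0, 0.001]]
force: [0.1, 0.6, -1.2]
gripper_width: 0.124
```

```bash
python3 shot.py 24 wab;  python3 - <<'E'
from plan import *
p,r=plan([566,75.5,320],Rdown(-8),step=32)
E
```

```text
20.8667 [565.3  71.4 330.7] [-0.018  0.001  0.041 -0.008 -0.014 -0.003] [ 0.14  0.56 -1.16] 0.12407820670611584 [[-0.144, 0.0, 0.99], [-0.99, -0.003, -0.144], [0.003, -1.0, 0.001]]
1 rows:
[{"jaw":1,"travel":[-0.0037, 0.0114, -0.0003],"delta_rot":[-0.08, -0.27, 0.17]}]
```

View pics/w24.png

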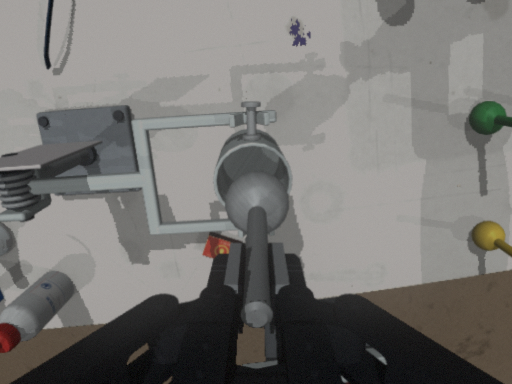

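View pics/a24.png

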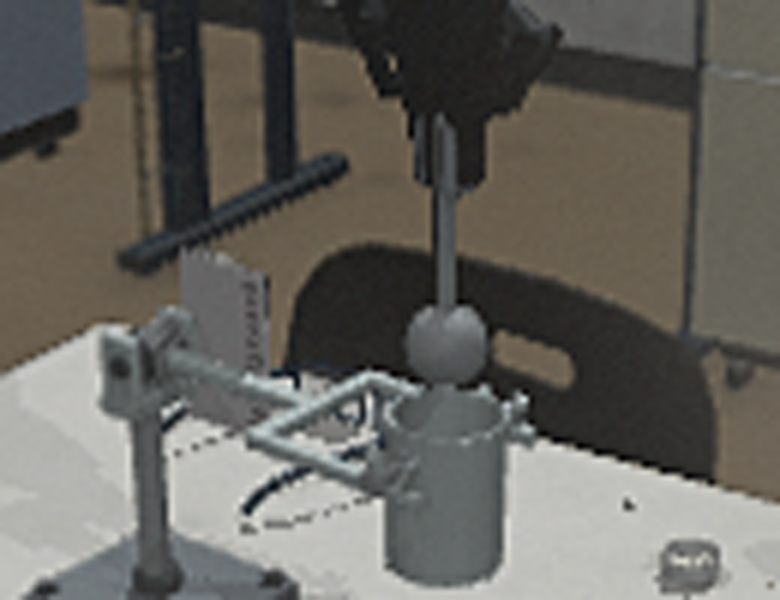

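View pics/b24.png

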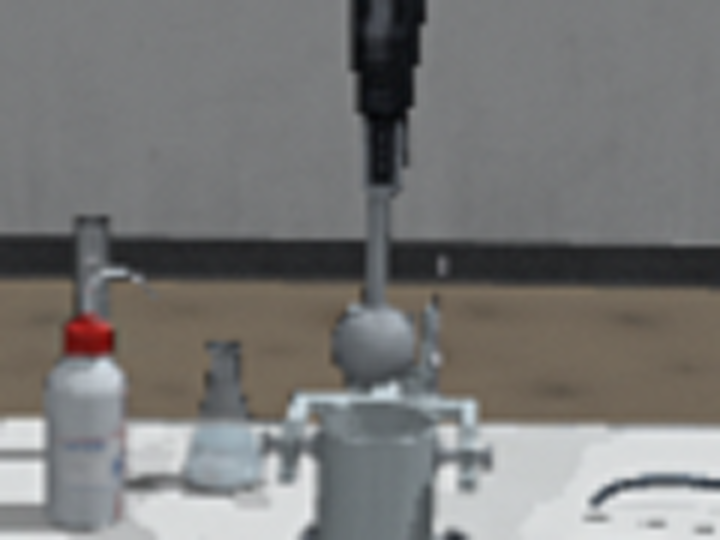

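Run:
```python
from plan import *
a=env.get_calibration("scene");b=env.get_calibration("side")
mball=[np.array([170+447/6,100+343/6]),np.array([200+374/6,110+344/6])]
print("ball",mball,proj(a,[565.3,71.4,244.6]),proj(b,[565.3,71.4,244.6]))
print(tri([(a,mball[0]),(b,mball[1])]))
mr=[np.array([170+444/6,100+415/6]),np.array([200+376/6,110+424/6])]
print("rim",tri([(a,mr[0]),(b,mr[1])]))
```

```text
ball [array([244.5       , 157.16666667]), array([262.33333333, 167.33333333])] [[244.49435901 157.3524004 ]] [[262.43295767 166.90342371]]
(array([565.29963871,  71.29271849, 244.17942102]), [0.9986783120409877, 0.9986783120410463])
rim (array([568.49321934,  75.30027846, 198.41922311]), [2.260943486754712, 2.2609434867546474])
```

>>> {"api": "carry_out", "payload": {
  "targets": [
    {"jaw": 0,"travel": [-0.004,0.003,0.001],"delta_rot": [-0.1,-0.2,0.2]},
    {"jaw": 0,"travel": [0,0.005,0],"delta_rot": [0,0,0]},
    {"jaw": 0,"travel": [0,0.005,0],"delta_rot": [0,0,0]},
    {"jaw": 0,"travel": [0,0,0],"delta_rot": [0,0,0]},
    {"jaw": 0,"travel": [0,0,0],"delta_rot": [0,0,0]}
  ]
}}

```text
time_s: 21.43
eef_pos: [568.2, 76.3, 318.1]
ee_rot: [[-0.14, 0.001, 0.99], [-0.99, 0.001, -0.14], [-0.002, -1.0, 0.001]]
force: [0.4, 0.8, -1.8]
gripper_width: 0.121
```

```bash
python3 shot.py 25 ab;  python3 - <<'E'
from plan import *
p,r=plan([566.8,75.3,290],Rdown(-8),step=32)
E
```

```text
21.4333 [568.2  76.3 318.1] [ 0.002  0.008  0.014  0.001 -0.007  0.001] [ 0.4   0.81 -1.84] 0.1208637733646503 [[-0.14, 0.001, 0.99], [-0.99, 0.001, -0.14], [-0.002, -1.0, 0.001]]
1 rows:
[{"jaw":1,"travel":[0.0012, 0.0281, -0.0012],"delta_rot":[-0.07, -0.04, -0.09]}]
```

View pics/a25.png

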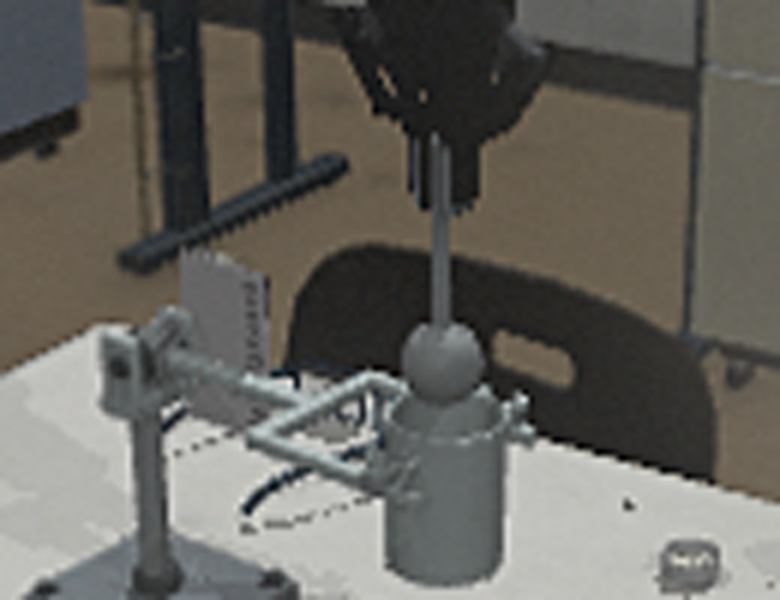

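View pics/b25.png

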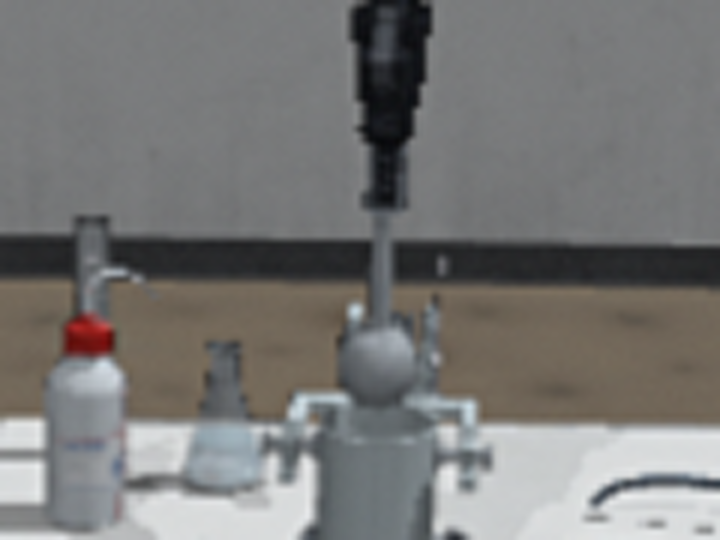

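>>> {"api": "carry_out", "payload": {
  "targets": [
    {"jaw": 0,"travel": [0.0005,0.006,-0.001],"delta_rot": [0,0,0]},
    {"jaw": 0,"travel": [0,0.008,-0.0005],"delta_rot": [0,0,0]},
    {"jaw": 0,"travel": [0,0.008,0],"delta_rot": [0,0,0]},
    {"jaw": 0,"travel": [0,0.006,0],"delta_rot": [0,0,0]},
    {"jaw": 0,"travel": [0,0,0],"delta_rot": [0,0,0]}
  ]
}}

```text
time_s: 21.95
eef_pos: [566.5, 76.0, 287.5]
ee_rot: [[-0.14, 0.002, 0.99], [-0.99, 0.001, -0.14], [-0.002, -1.0, 0.002]]
force: [-0.6, -0.3, -3.0]
gripper_width: 0.123
```

```bash
python3 shot.py 26 wab;  python3 - <<'E'
from plan import *
p,r=plan([566.8,75.3,240],Rdown(-8),step=32)
E
```

```text
21.95 [566.5  76.  287.5] [-0.001 -0.     0.004  0.002  0.003  0.001] [-0.65 -0.33 -2.99] 0.12342135142193612 [[-0.14, 0.002, 0.99], [-0.99, 0.001, -0.14], [-0.002, -1.0, 0.002]]
2 rows:
[{"jaw":1,"travel":[0.0004, 0.0248, -0.0003],"delta_rot":[-0.13, -0.02, -0.06]},
{"jaw":1,"travel":[0.0004, 0.0248, -0.0003],"delta_rot":[-0.13, -0.02, -0.05]}]
```

View pics/a26.png

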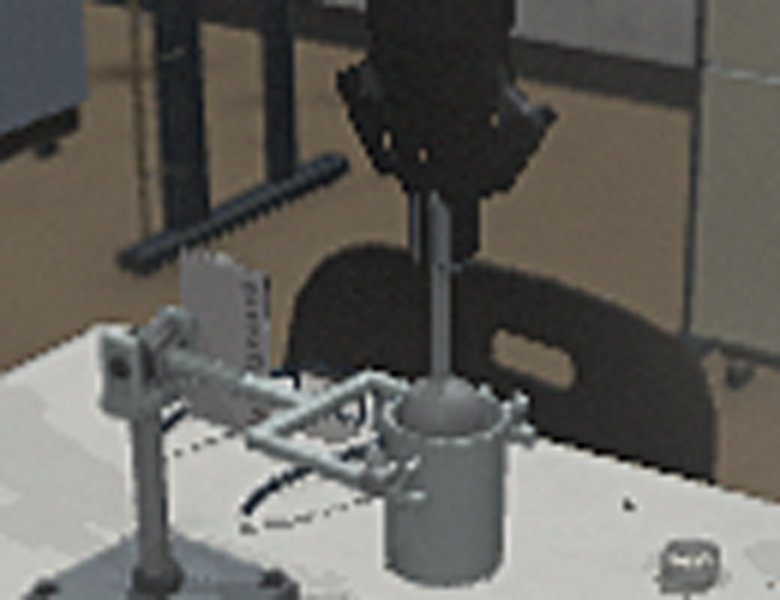

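View pics/w26.png

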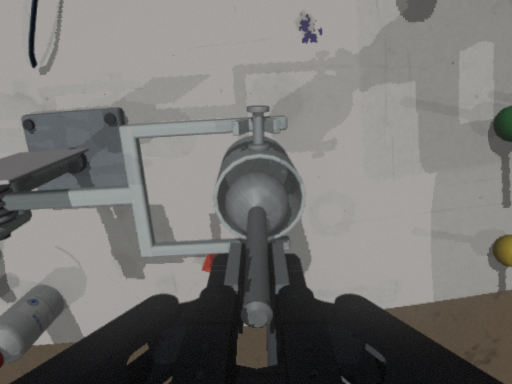

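View pics/b26.png

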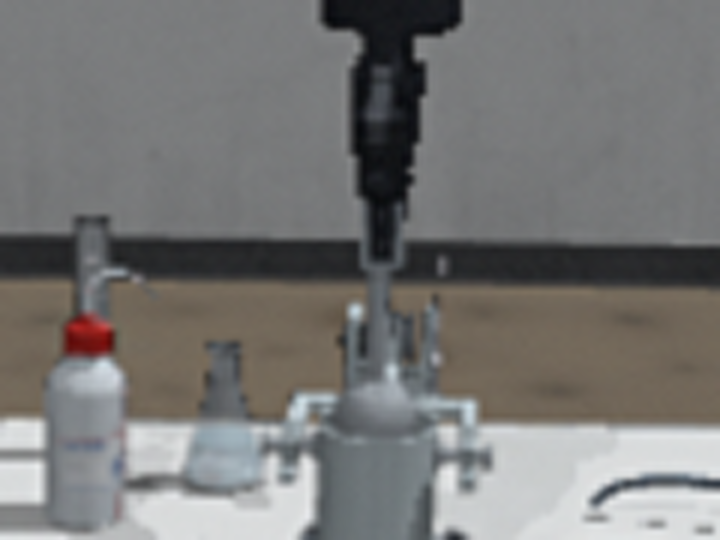

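>>> {"api": "carry_out", "payload": {
  "targets": [
    {"jaw": 0,"travel": [0.0005,0.005,0],"delta_rot": [0,0,0]},
    {"jaw": 0,"travel": [0,0.007,0],"delta_rot": [-0.1,0,-0.1]},
    {"jaw": 0,"travel": [0,0.007,0],"delta_rot": [0,0,0]},
    {"jaw": 0,"travel": [0,0.007,0],"delta_rot": [-0.1,0,-0.1]},
    {"jaw": 0,"travel": [0,0.007,0],"delta_rot": [0,0,0]},
    {"jaw": 0,"travel": [0,0.007,0],"delta_rot": [0,0,0]},
    {"jaw": 0,"travel": [0,0.005,0],"delta_rot": [0,0,0]},
    {"jaw": 0,"travel": [0,0.003,0],"delta_rot": [0,0,0]},
    {"jaw": 0,"travel": [0,0,0],"delta_rot": [0,0,0]}
  ]
}}

```text
time_s: 22.85
eef_pos: [567.7, 75.4, 236.7]
ee_rot: [[-0.14, 0.001, 0.99], [-0.99, -0.002, -0.14], [0.002, -1.0, 0.001]]
force: [-0.4, -0.8, -2.4]
gripper_width: 0.124
```

```bash
python3 shot.py 27 wa; python3 avg.py
```

```text
22.85 [567.7  75.4 236.7] [0.001 0.004 0.003 0.001 0.001 0.001] [-0.35 -0.77 -2.42] 0.12376788112985569 [[-0.14, 0.001, 0.99], [-0.99, -0.002, -0.14], [0.002, -1.0, 0.001]]
23.55 [568.3  75.4 238.1] [-0.04  0.14 -1.99] [0.13 0.16 0.18]
```

View pics/a27.png

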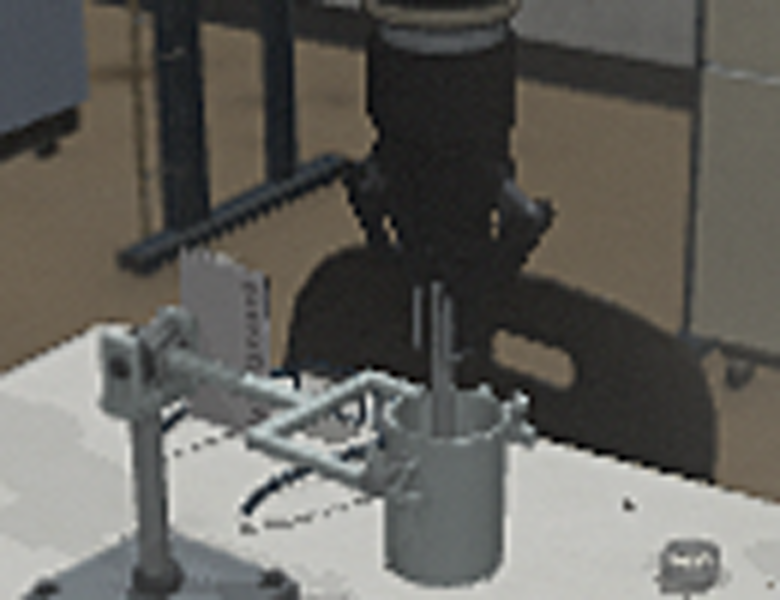

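View pics/w27.png

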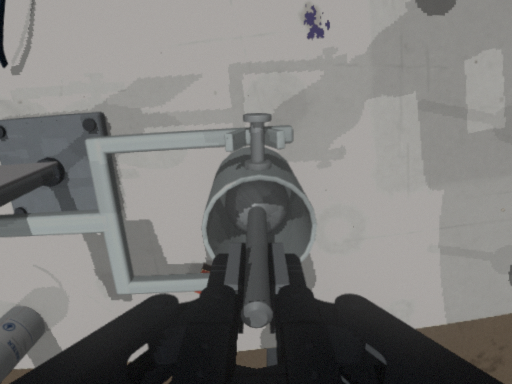

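>>> {"api": "carry_out", "payload": {
  "targets": [
    {"jaw": 0,"travel": [0,0.003,-0.0005],"delta_rot": [0,0,0]},
    {"jaw": 0,"travel": [0,0.003,-0.0005],"delta_rot": [0,0,0]},
    {"jaw": 0,"travel": [0,0.003,0],"delta_rot": [0,0,0]},
    {"jaw": 0,"travel": [0,0.002,0],"delta_rot": [0,0,0]},
    {"jaw": 0,"travel": [0,0.002,0],"delta_rot": [0,0,0]},
    {"jaw": 0,"travel": [0,0.002,0],"delta_rot": [0,0,0]},
    {"jaw": 0,"travel": [0,0.002,0],"delta_rot": [0,0,0]},
    {"jaw": 0,"travel": [0,0.002,0],"delta_rot": [0,0,0]},
    {"jaw": 0,"travel": [0,0.002,0],"delta_rot": [0,0,0]},
    {"jaw": 0,"travel": [0,0.002,0],"delta_rot": [0,0,0]}
  ]
}}

```text
time_s: 24.38
eef_pos: [567.3, 75.5, 212.8]
ee_rot: [[-0.14, 0.003, 0.99], [-0.99, -0.002, -0.14], [0.002, -1.0, 0.003]]
force: [0.1, 0.9, -1.8]
gripper_width: 0.121
```

```bash
python3 shot.py 28 wa
```

```text
24.3833 [567.3  75.5 212.8] [ 0.001  0.022  0.027  0.003 -0.047  0.002] [ 0.05  0.85 -1.78] 0.12051432325338673 [[-0.14, 0.003, 0.99], [-0.99, -0.002, -0.14], [0.002, -1.0, 0.003]]
```

View pics/w28.png

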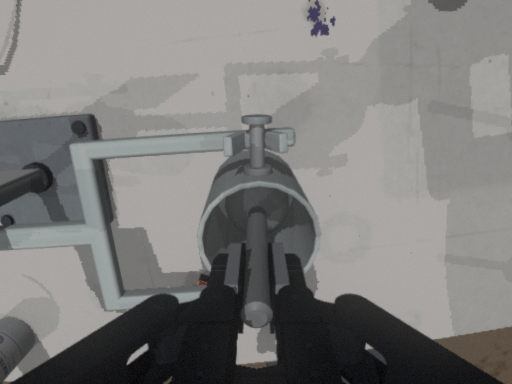

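View pics/a28.png

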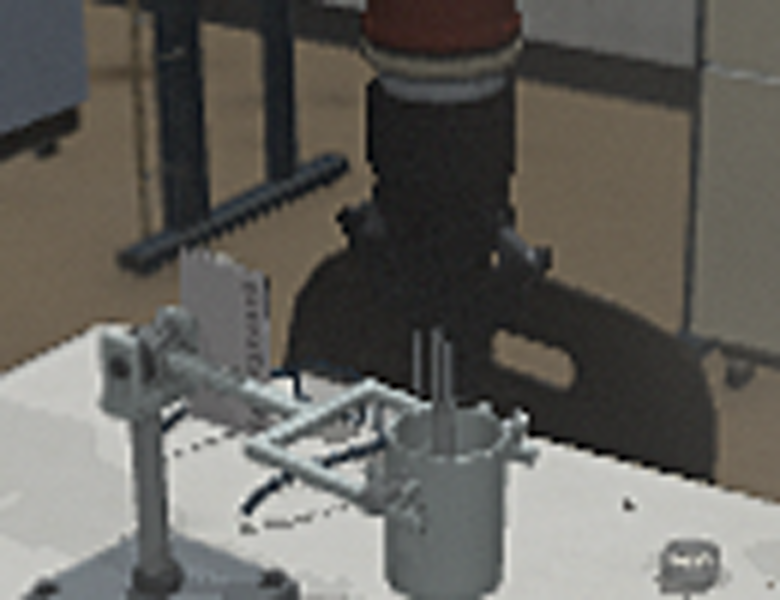

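>>> {"api": "carry_out", "payload": {
  "targets": [
    {"jaw": 0,"travel": [0,0.002,-0.0002],"delta_rot": [0,0,0]},
    {"jaw": 0,"travel": [-0.0001,0.002,0],"delta_rot": [0,0,0]},
    {"jaw": 0,"travel": [-0.0001,0.002,0],"delta_rot": [0,0,0]},
    {"jaw": 0,"travel": [-0.0001,0.002,0],"delta_rot": [0,0,0]},
    {"jaw": 0,"travel": [-0.0002,0.002,0],"delta_rot": [0,0,0]},
    {"jaw": 0,"travel": [-0.0002,0.002,0],"delta_rot": [0,0,0]},
    {"jaw": 0,"travel": [-0.0002,0.002,0],"delta_rot": [0,0,0]},
    {"jaw": 0,"travel": [-0.0002,0.002,0],"delta_rot": [0,0,0]},
    {"jaw": 0,"travel": [-0.0002,0.002,0],"delta_rot": [0,0,0]},
    {"jaw": 0,"travel": [-0.0002,0.002,0],"delta_rot": [0,0,0]}
  ]
}}

```text
time_s: 25.32
eef_pos: [567.4, 77.1, 191.7]
ee_rot: [[-0.14, 0.003, 0.99], [-0.99, -0.002, -0.14], [0.002, -1.0, 0.004]]
force: [-1.3, 0.3, -0.8]
gripper_width: 0.125
```

```bash
python3 shot.py 29 wa
```

```text
25.3167 [567.4  77.1 191.7] [ 0.002  0.024  0.023 -0.001 -0.048  0.006] [-1.27  0.28 -0.81] 0.12457544169944962 [[-0.14, 0.003, 0.99], [-0.99, -0.002, -0.14], [0.002, -1.0, 0.004]]
```

View pics/w29.png

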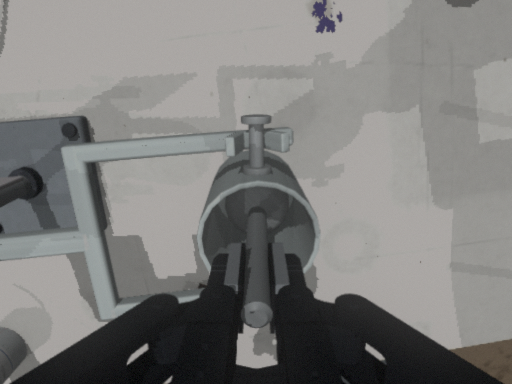

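View pics/a29.png

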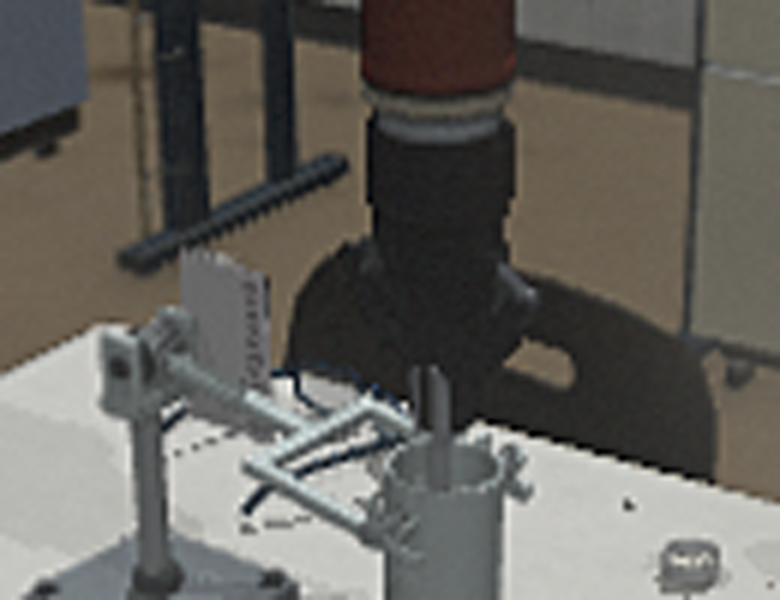

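>>> {"api": "carry_out", "payload": {
  "targets": [
    {"jaw": 0,"travel": [-0.0002,0.002,0],"delta_rot": [0,0,0]},
    {"jaw": 0,"travel": [-0.0002,0.002,0],"delta_rot": [0,0,0]},
    {"jaw": 0,"travel": [-0.0002,0.002,0],"delta_rot": [0,0,0]},
    {"jaw": 0,"travel": [-0.0002,0.002,0],"delta_rot": [0,0,0]},
    {"jaw": 0,"travel": [-0.0002,0.0015,0],"delta_rot": [0,0,0]},
    {"jaw": 0,"travel": [0,0,0],"delta_rot": [0,0,0]},
    {"jaw": 0,"travel": [0,0,0],"delta_rot": [0,0,0]},
    {"jaw": 0,"travel": [0,0,0],"delta_rot": [0,0,0]}
  ]
}}

```text
time_s: 26.08
eef_pos: [567.5, 78.2, 181.3]
ee_rot: [[-0.14, 0.003, 0.99], [-0.99, -0.002, -0.14], [0.002, -1.0, 0.003]]
force: [-0.1, -0.1, 0.3]
gripper_width: 0.124
```

```bash
python3 avg.py
```

```text
26.6833 [567.5  78.2 181.3] [-0.73 -0.22 -0.07] [0.1  0.11 0.1 ]
```

>>> {"api": "carry_out", "payload": {
  "targets": [
    {"jaw": 0,"travel": [-0.0002,0.0015,0],"delta_rot": [0,0,0]},
    {"jaw": 0,"travel": [-0.0002,0.0015,0],"delta_rot": [0,0,0]},
    {"jaw": 0,"travel": [-0.0001,0.001,0],"delta_rot": [0,0,0]},
    {"jaw": 0,"travel": [0,0,0],"delta_rot": [0,0,0]},
    {"jaw": 0,"travel": [0,0,0],"delta_rot": [0,0,0]},
    {"jaw": 0,"travel": [0,0,0],"delta_rot": [0,0,0]}
  ]
}}

```text
time_s: 27.18
eef_pos: [567.5, 78.8, 176.7]
ee_rot: [[-0.14, 0.003, 0.99], [-0.99, -0.002, -0.14], [0.002, -1.0, 0.003]]
force: [-0.2, -0.9, 1.2]
gripper_width: 0.123
```

```bash
python3 avg.py;python3 avg.py; python3 shot.py 30 wa
```

```text
27.7833 [567.5  78.7 176.8] [-0.62  0.13 -0.02] [0.16 0.12 0.15]
28.3833 [567.5  78.8 176.8] [-0.73  0.    0.35] [0.12 0.13 0.11]
28.3833 [567.5  78.8 176.8] [-0.002  0.     0.001 -0.001  0.    -0.001] [-0.19  0.26 -0.47] 0.12252502191574187 [[-0.14, 0.003, 0.99], [-0.99, -0.002, -0.14], [0.002, -1.0, 0.003]]
```

View pics/w30.png

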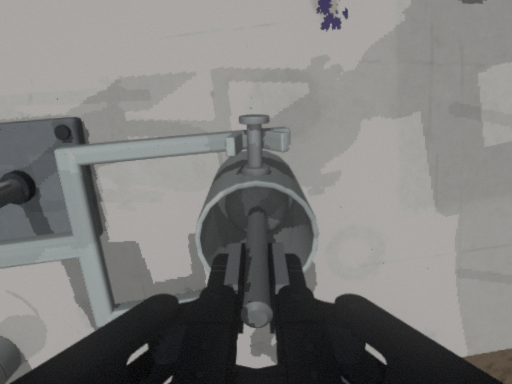

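View pics/a30.png

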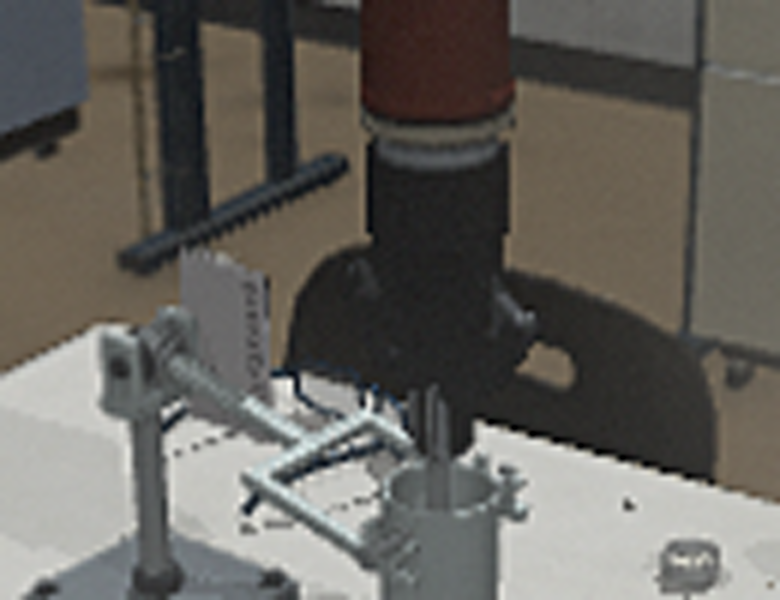

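>>> {"api": "carry_out", "payload": {
  "targets": [
    {"jaw": 0.1,"travel": [0,0,0],"delta_rot": [0,0,0]},
    {"jaw": 0.12,"travel": [0,0,0],"delta_rot": [0,0,0]},
    {"jaw": 0.13,"travel": [0,0,0],"delta_rot": [0,0,0]},
    {"jaw": 0.14,"travel": [0,0,0],"delta_rot": [0,0,0]},
    {"jaw": 0.16,"travel": [0,0,0],"delta_rot": [0,0,0]},
    {"jaw": 0.18,"travel": [0,0,0],"delta_rot": [0,0,0]},
    {"jaw": 0.2,"travel": [0,0,0],"delta_rot": [0,0,0]},
    {"jaw": 0.2,"travel": [0,0,0],"delta_rot": [0,0,0]}
  ]
}}

```text
time_s: 29.15
eef_pos: [568.4, 78.7, 177.2]
ee_rot: [[-0.14, 0.005, 0.99], [-0.99, -0.002, -0.14], [0.001, -1.0, 0.006]]
force: [-0.5, -0.8, 0.3]
gripper_width: 0.201
```

```bash
python3 shot.py 31 wa
```

```text
29.15 [568.4  78.7 177.2] [-0.001  0.001 -0.001  0.001 -0.002  0.003] [-0.54 -0.81  0.35] 0.20055249688645033 [[-0.14, 0.005, 0.99], [-0.99, -0.002, -0.14], [0.001, -1.0, 0.006]]
```

View pics/w31.png

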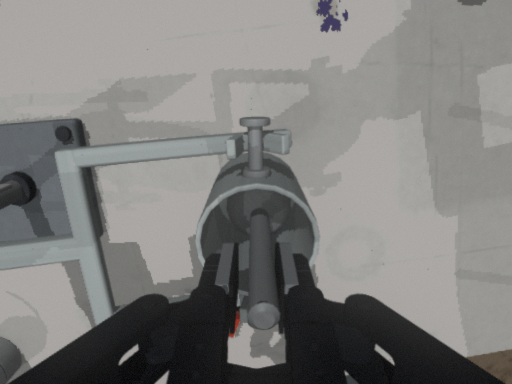

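View pics/a31.png

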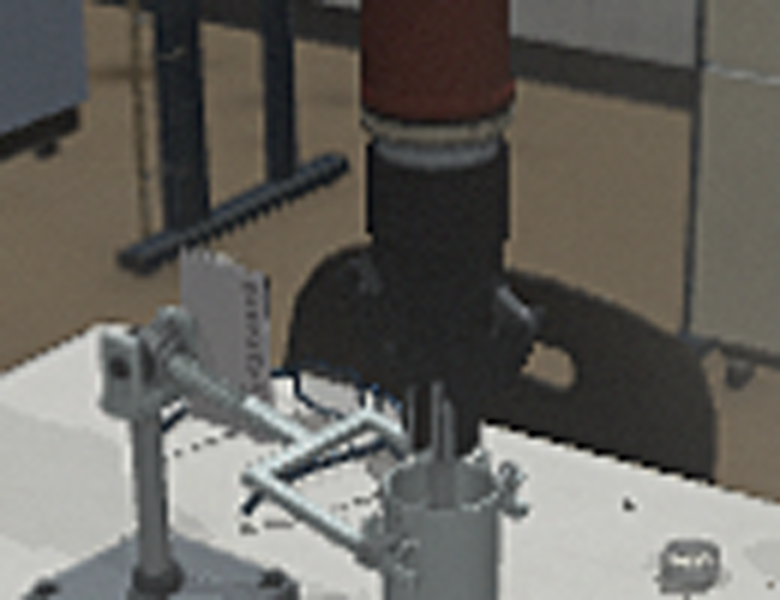

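>>> {"api": "carry_out", "payload": {
  "targets": [
    {"jaw": 0.24,"travel": [0.001,0,0],"delta_rot": [0,0,0]},
    {"jaw": 0.28,"travel": [0.001,0,0],"delta_rot": [0,0,0]},
    {"jaw": 0.33,"travel": [0,0,0],"delta_rot": [0,0,0]},
    {"jaw": 0.4,"travel": [0,0,0],"delta_rot": [0,0,0]},
    {"jaw": 0.45,"travel": [0,0,0],"delta_rot": [0,0,0]},
    {"jaw": 0.45,"travel": [0,0,0],"delta_rot": [0,0,0]}
  ]
}}

```text
time_s: 29.75
eef_pos: [568.1, 76.5, 177.2]
ee_rot: [[-0.14, 0.005, 0.99], [-0.99, -0.002, -0.14], [0.001, -1.0, 0.005]]
force: [-0.2, -0.3, -0.1]
gripper_width: 0.452
```

```bash
python3 shot.py 32 wa
```

```text
29.75 [568.1  76.5 177.2] [-0.002  0.001 -0.     0.002  0.     0.002] [-0.22 -0.26 -0.13] 0.4521446027966266 [[-0.14, 0.005, 0.99], [-0.99, -0.002, -0.14], [0.001, -1.0, 0.005]]
```

View pics/w32.png

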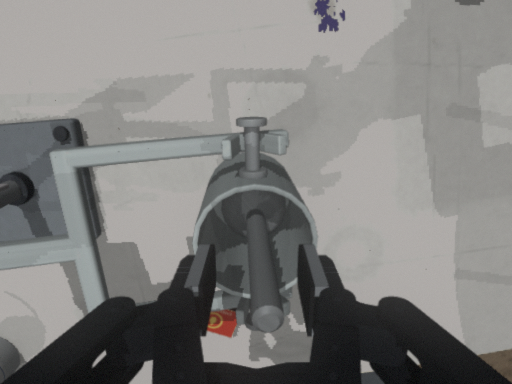

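View pics/a32.png

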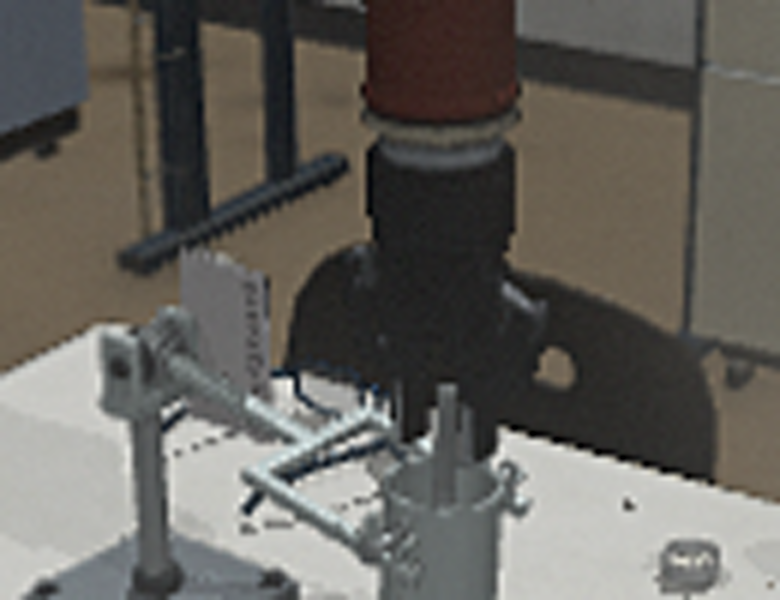

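>>> {"api": "carry_out", "payload": {
  "targets": [
    {"jaw": 0.6,"travel": [0.001,0,0],"delta_rot": [0,0,0]},
    {"jaw": 0.7,"travel": [0.001,0,0],"delta_rot": [0,0,0]},
    {"jaw": 0.7,"travel": [0,0,0],"delta_rot": [0,0,0]},
    {"jaw": 0.7,"travel": [0,-0.005,0],"delta_rot": [0,0,0]},
    {"jaw": 0.7,"travel": [0,-0.01,0],"delta_rot": [0,0,0]},
    {"jaw": 0.7,"travel": [0,-0.015,0],"delta_rot": [0,0,0]},
    {"jaw": 0.7,"travel": [0,-0.02,0],"delta_rot": [0,0,0]},
    {"jaw": 0.7,"travel": [0,-0.025,0],"delta_rot": [0,0,0]},
    {"jaw": 0.7,"travel": [0,-0.03,0],"delta_rot": [0,0,0]},
    {"jaw": 0.7,"travel": [0,-0.03,0],"delta_rot": [0,0,0]},
    {"jaw": 0.7,"travel": [0.02,-0.02,0],"delta_rot": [0,0,0]},
    {"jaw": 0.7,"travel": [0.03,-0.01,0],"delta_rot": [0,0,0]},
    {"jaw": 0.7,"travel": [0.03,0,0],"delta_rot": [0,0,0]},
    {"jaw": 0.7,"travel": [0.03,0,0],"delta_rot": [0,0,0]},
    {"jaw": 0.7,"travel": [0.03,0,0],"delta_rot": [0,0,0]},
    {"jaw": 0.7,"travel": [0.02,0,0],"delta_rot": [0,0,0]},
    {"jaw": 0.7,"travel": [0,0,0],"delta_rot": [0,0,0]}
  ]
}}

```text
time_s: 31.27
eef_pos: [543.6, -88.3, 365.2]
ee_rot: [[-0.134, 0.017, 0.991], [-0.991, -0.006, -0.133], [0.004, -1.0, 0.018]]
force: [0.5, 0.6, 0.3]
gripper_width: 0.695
```

```bash
python3 shot.py 33 wab; python3 -c "
from plan import *
for i in range(10): im=env.camera('scene')
crop(0,im,(215,130,305,215),'pics/a33b.png',8)
crop(0,env.camera('side'),(225,130,305,215),'pics/b33b.png',7)"
```

```text
31.2667 [543.6 -88.3 365.2] [ 0.008 -0.021 -0.01   0.029  0.017  0.026] [0.51 0.63 0.26] 0.6951475431885394 [[-0.134, 0.017, 0.991], [-0.991, -0.006, -0.133], [0.004, -1.0, 0.018]]
```

View pics/a33b.png

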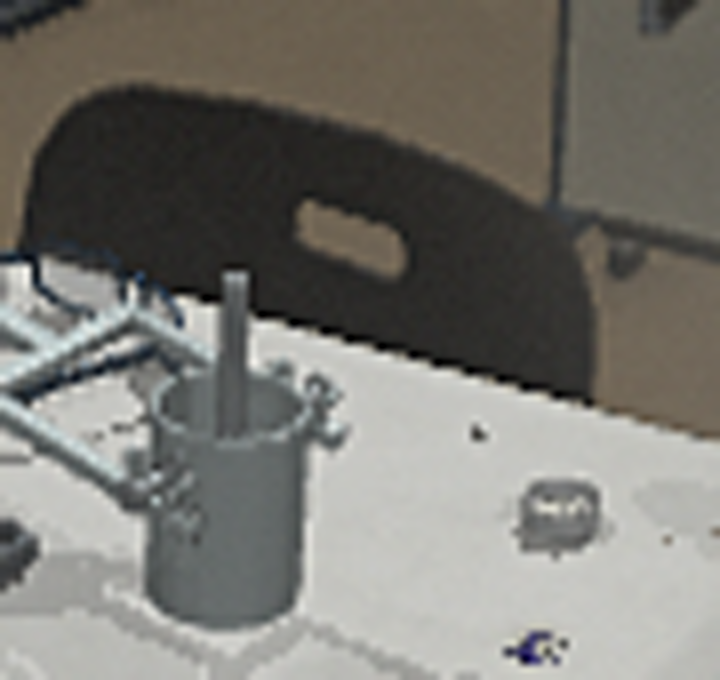

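View pics/b33b.png

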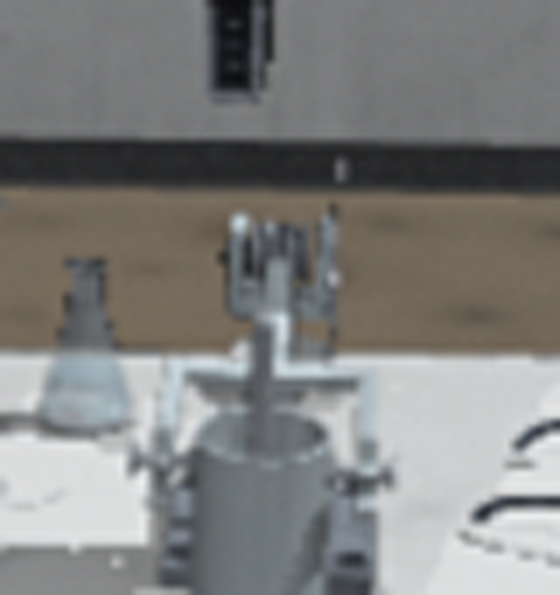

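View pics/a33.png

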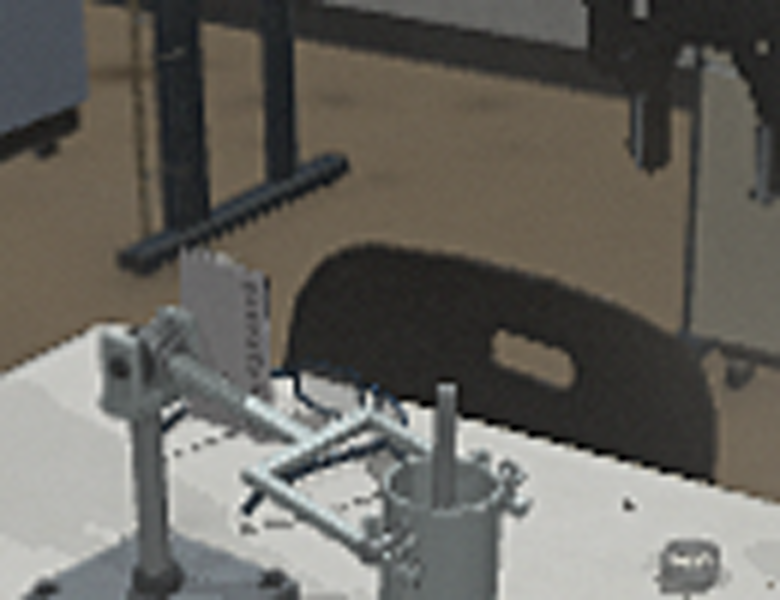

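The bob is upright in the hanging pail: stem top near scene (244,164), pins in both notches. I'll check that it is still, then hand in.

Run:
```python
from h import *
a=env.camera("scene")
for i in range(8): b=env.camera("scene")
d=np.abs(a[140:215,190:275].astype(int)-b[140:215,190:275]).max(2);print("max diff",d.max(),(d>25).sum())
cv2.imwrite("pics/fin.png",b[:,:,::-1])
print(env.get_state()['time_s']);print(env.sign_off())
```

```text
max diff 11 0
32.4167
the job is handed in; nothing more can be done
None
```

View pics/fin.png

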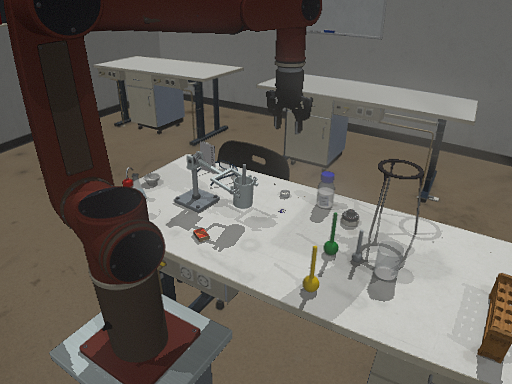

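The pail hangs by both pins in the fork notches with the larger grey bob standing inside it. I handed the job in at 32.4 s of the 69 s allowed.

- **Pail:** I lowered it in steps of about 2 mm along the arm's arc and opened the jaws once the force on the tool was near zero. Images after release suggest the arm then sank up to about 9 mm more. I had judged the balance point slightly high, so the arm was not fully settled when I let go.
- **Bob:** I lowered it the same way, and the arm barely moved on release.
- **Last checks:** Two scene pictures 0.4 s apart showed no movement of the pail or arm. The stem leans slightly, a few degrees at most, with the bob standing free. The small bob and the green and yellow look-alikes were not moved, and the gripper was well clear.

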